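# Lay a filament carton on the parcel scale

## Task

Lay the upright carton on its side on the low parcel scale: slide it upright along the counter until its base is square against the near edge of the scale's platform, then push high on its face so that it tips over that edge and lies on the platform. Then slide it square against the fence until the fence's sprung bumper is fully in, lean on it there with roughly 12 N for a second, and let go so that it stays against the bumper. Never press on the carton harder than about 20 N, and leave the other things on the counter where they are.

Things in the scene. Friction and masses are not known exactly. Their poses are not given: they have to be found in the camera images.
- scale: Low parcel scale, fixed. Aluminium platform 200 mm (own x) by 220 mm (own y), its top 18 mm above the counter, with vertical sides. Origin: centre of the platform at counter level; z up. The near edge, where the carton comes on, is at own y = +110 mm; the fence stands across the other end: the carton travels along own -y.
- edge (a point): Middle of the platform's near edge, on its top (18 mm above the counter): the stop for the carton's base, and the edge it tips over.
- rail: Grey bracket 170 x 50 x 50 mm, fixed, axes as the scale's. Origin: foot of its near face's middle, 162 mm from the platform's centre. It holds a steel fence (190 wide, 60 mm high), clamped tight at an unreported setting that varies, and before that a black bumper plate on soft springs (under 1 N, 8 mm travel). Bumper fully in, its face is 57 to 97 mm from the origin along own +y: feel for it.
- carton: Closed rigid brown carton with tape, 130 mm wide (own x), 92 mm thick (own y), 150 mm tall (own z), 0.4 to 0.75 kg, weight evenly spread. Origin: centre of its base. It starts upright on the counter, 15 to 75 mm short of the near edge, a little turned and off-centre, its own -y face towards the scale. It dents (fails) if the robot presses it with more than 25 N.
- carton_center (a point): Centre of the carton, 75 mm from its base. When it lies on the platform its height is 64 mm. Sliding the carton takes 1 to 5 N; tipping it over the edge by pushing 130 mm up takes 2 to 6 N; past balance, at about 40 degrees, it falls over by itself. Against the fully pressed bumper the push rises steeply.
- tape_roll: roll of clear packing tape, 96 mm across, 48 mm high, lying flat; origin at the centre of its underside. Not to be disturbed.
- scraper: print scraper (spatula), about 180 mm long, lying flat; origin at its underside. Not to be disturbed.
- spool: spool of grey filament lying flat, 190 mm across, 60 mm high; origin at the centre of its underside. Not to be disturbed.
- resin: black resin bottle, 72 mm across, 190 mm high, standing; origin at the centre of its underside. Not to be disturbed.
- vase: small white printed vase, 72 mm across, 90 mm high; origin at the centre of its underside. Not to be disturbed.
- caliper: caliper lying flat, 200 mm long; origin at its underside. Not to be disturbed.
- parts_bin: open blue parts bin, 120 x 160 x 60 mm; origin at the centre of its underside. Not to be disturbed.

How it is judged:
By the outcome, as a careful person would: the job done as asked, in the order asked, and still so for the second after the job is handed in, with the robot touching nothing.
It also fails if it takes over 72 s, if anything falls off the work surface, if the arm or the gripper's body presses on something with over 40 N, if the wrist force passes 120 N, or if a joint passes its speed limit or range.

## Robot

A 6-joint arm with a two-finger parallel gripper is mounted at the origin on the work surface. World frame = base frame: x ahead of the robot, y to its left, z up, the work surface at z = 0. Lengths are in mm, angles in rad, forces in N, time in s.
With the tool pointing down it reaches from about 325 to 1000 mm from the base axis. Payload 5.1 kg.
Tool frame: the origin (TCP) lies between the finger pads; the fingertips stand env.nose_length ahead of it and the grasp point (between the pads) lies 8 mm behind it (env.nose_length is the distance from the TCP to the fingertips, in mm); z points along the fingers, y is the direction in which the jaws open and shut (so a half turn about z gives the same grasp; the last joint's range is limited). The gripper opens to 85 mm and grips with 20 to 120 N. Pads are 22 mm wide; open, the fingers measure 114 mm over their backs; the gripper's body (76 mm by 85 mm) begins 54 mm behind the grasp point. The pads swing forward as they close: fully open they stand 13 mm farther back than shut.
Start: joints at [1.201, 0.124, 1.65, -0, 1.367, -0.083], TCP at [183.896, 623.432, 242.322] pointing down, gripper open.
Joint ranges: [-2.61, 2.61], [-1.02, 2.33], [0.03, 2.71], [-1.35, 4.49], [0.32, 2.68], [-2.91, 2.91]. Speed limits (rad/s): [2.57, 2.57, 3.14, 3.14, 3.14, 3.14].

## Interface

Orientations are given as [roll, pitch, yaw] about the fixed x, y, z axes, in that order (R = Rz(yaw) Ry(pitch) Rx(roll)).
In Python, from cell import env, eyes gives the robot as it stands.
- The arm moves only by the tool apply_moves, never from a script. Its argument "steps" is a list that holds one entry, the list of rows, each a list of 5 numbers: the shift along the tool's x, y, z in mm, then the turn about the tool's z in degrees, then the closure, from 0 (fully open) to 1 (shut). A call has 1 to 8 rows; each row shifts and turns the commanded pose from where the row before left it, along the tool's axes as they then stand; what a row does not reach is not made up. A row lasts 1/12 s, in which the tool goes at most 41.7 mm and 7.16 degrees, less where a joint would pass 70% of its speed; a pose out of reach is approached as far as the arm can. A call is refused whole if a number of a shift passes 41.7 or a number of a turn 7.16, either way. A call with a gripper value outside its range is refused whole. The fingers move at their own pace and stop on an object; the grip force is fixed at half the most. Time passes only in rows, so rows that do not move let the fingers close. It gives the time, the measured TCP pose, the force and the opening at its end, in the units of the state.
- env.get_state(): the state, without advancing time (a new reading comes with each control period).
- eyes.get_image(name): name is "side" or "top" or "wrist"; returns the picture (480x640x3 uint8, blue, green, red); there is no depth.
- eyes.camera_model(name): a dict with "intrinsics" (3x3 intrinsics, pixels), "D" ([k1, k2, p1, p2, k3] as OpenCV has them; the pictures are not rectified), "extrinsics" (4x4, takes a point from camera to world coordinates); the wrist camera has in their place "hand_eye" (4x4, takes a point from camera to tool coordinates, whose origin is the TCP and whose axes are the flange's). Camera axes: x right, y up, looking along -z (the intrinsics and any distortion apply to the point x, -y, -z); pixel columns grow to the right and rows downward; lengths in mm; the calibration is good to about 2 mm. A picture is of the moment at which its call begins: read the wrist's pose just before it. camera_model takes no time and is no camera call.
- env.sign_off(): hands the job in, once; it reports no verdict.
The state is a dict: "t": time; "q": joint angles; "joint_vel": joint speeds; "effort": joint torques, N m; "tool_pos": TCP position; "ee_rot": TCP orientation; "contact_force": force on the tool from outside, world axes, zero at the start; "ft_torque": the same for the moment, N m; "finger_gap": finger opening in mm.
Only numpy, scipy, OpenCV 4.12 (cv2) and the standard library are available. Lean on these libraries where they do the work, as an engineer would, in place of code of your own. Each camera call takes 0.05 s, during which the arm holds its last target.

## Working session

There is one attempt and no reset: what is moved stays moved. The work goes in short steps, Python scripts to look and compute and a tool call to move; the robot and the scene stay as the last step left them, time stands still between calls to the robot, and variables do not carry over. Pictures are saved under pics/ and viewed, and the job is handed in when it is done.

Besides the shell and the picture viewer there is one more tool, called after ">>>" by a JSON object that holds its "api" and its "payload", one argument or row to a line. apply_moves: Moves the arm, as the interface text tells. Its arguments: {"type":"object","properties":{"steps":{"type":"array","items":{"type":"array","items":{"type":"array","items":{"type":"number"}}}}},"required":["steps"]}

```bash
ls; mkdir -p pics; python3 - <<'E'
from cell import env, eyes
import cv2, numpy as np
np.set_printoptions(precision=4,suppress=True)
s=env.get_state(); print(s); print(env.nose_length)
for n in("side","top","wrist"):
    cv2.imwrite(f"pics/{n}0.png",eyes.get_image(n)); print(n,eyes.camera_model(n))
E
```

```text
pics
{'t': 0.0, 'q': array([ 1.2014,  0.1245,  1.6517, -0.    ,  1.3675, -0.0826]), 'joint_vel': array([-0.001 , -0.0008,  0.0008, -0.0009, -0.0019,  0.0006]), 'effort': array([  0.002 , -42.3624, -36.545 ,   0.    ,   0.0071,   0.    ]), 'tool_pos': array([183.6775, 622.8975, 241.0312]), 'ee_rot': array([-3.1395, -0.0002,  2.8548]), 'contact_force': array([ 0.1137, -0.1518, -0.9698]), 'ft_torque': array([ 0.0572,  0.0259, -0.0094]), 'finger_gap': 85.63617196328468}
11.0
side {'intrinsics': array([[471.7515,   0.    , 326.0475],
       [  0.    , 471.7515, 236.687 ],
       [  0.    ,   0.    ,   1.    ]]), 'D': array([-0.1279,  0.    ,  0.    ,  0.    ,  0.    ]), 'extrinsics': array([[   0.9971,    0.055 ,   -0.0518,  490.165 ],
       [  -0.0737,    0.5613,   -0.8243, -996.0152],
       [  -0.0162,    0.8258,    0.5638,  778.7   ],
       [   0.    ,    0.    ,    0.    ,    1.    ]])}
top {'intrinsics': array([[604.3164,   0.    , 316.3806],
       [  0.    , 604.3164, 233.7455],
       [  0.    ,   0.    ,   1.    ]]), 'D': array([-0.0496,  0.    ,  0.    ,  0.    ,  0.    ]), 'extrinsics': array([[  -0.019 ,    0.989 ,   -0.147 ,  335.7755],
       [  -0.9997,   -0.0169,    0.0156,   34.4499],
       [   0.0129,    0.1472,    0.989 , 1534.4083],
       [   0.    ,    0.    ,    0.    ,    1.    ]])}
wrist {'intrinsics': array([[413.5203,   0.    , 318.0112],
       [  0.    , 413.5203, 235.0164],
       [  0.    ,   0.    ,   1.    ]]), 'D': array([-0.0948,  0.    ,  0.    ,  0.    ,  0.    ]), 'hand_eye': array([[   0.0001,    0.9494,    0.314 ,   80.4105],
       [   1.    ,   -0.    ,   -0.0001,    0.549 ],
       [  -0.    ,    0.314 ,   -0.9494, -131.0353],
       [   0.    ,    0.    ,    0.    ,    1.    ]])}
```

View pics/side0.png

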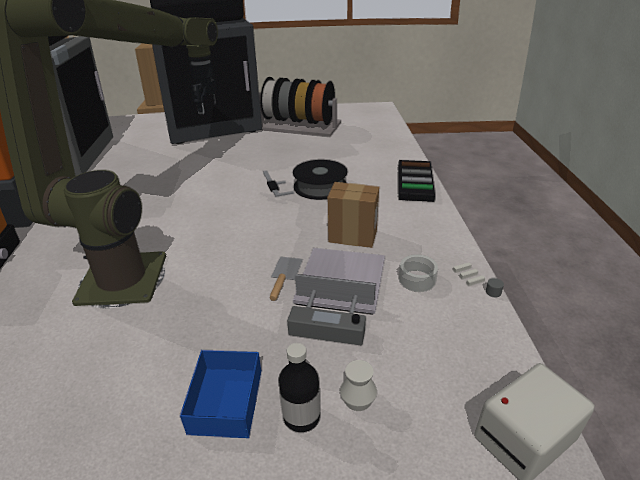

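View pics/top0.png

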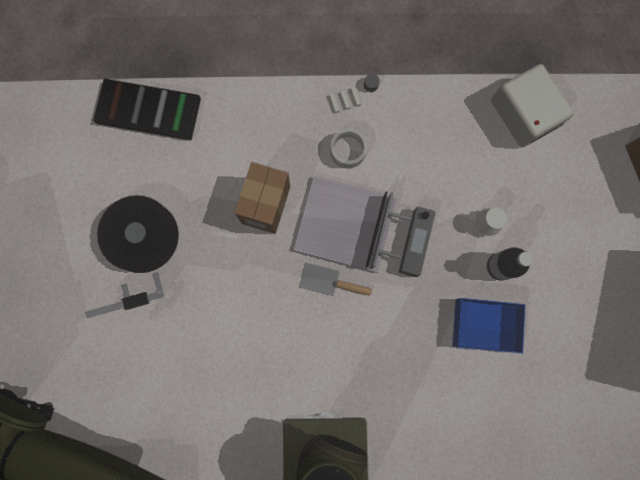

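View pics/wrist0.png

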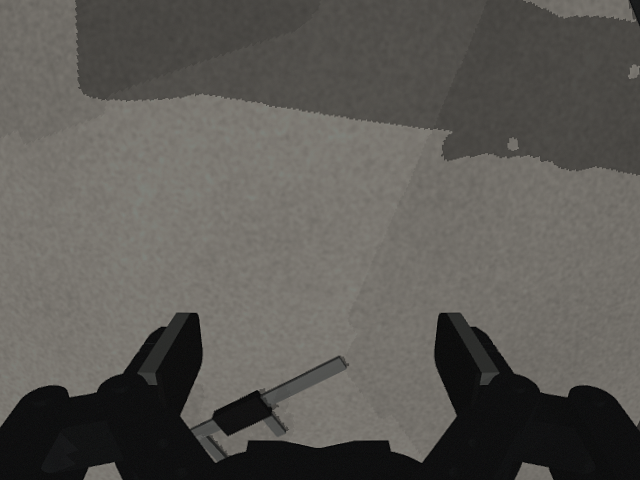

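```bash
python3 - <<'E'
import cv2, numpy as np
a=cv2.imread('pics/top0.png')[140:300,190:450]
b=cv2.imread('pics/side0.png')[170:350,250:450]
cv2.imwrite('pics/topz.png',cv2.resize(a,None,fx=3,fy=3,interpolation=cv2.INTER_CUBIC))
cv2.imwrite('pics/sidez.png',cv2.resize(b,None,fx=3,fy=3,interpolation=cv2.INTER_CUBIC))
E
```

```text
(no output)
```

View pics/topz.png

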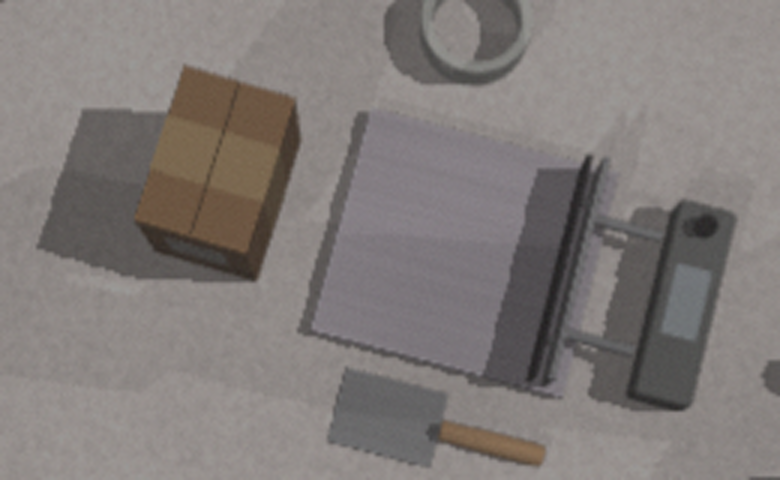

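View pics/sidez.png

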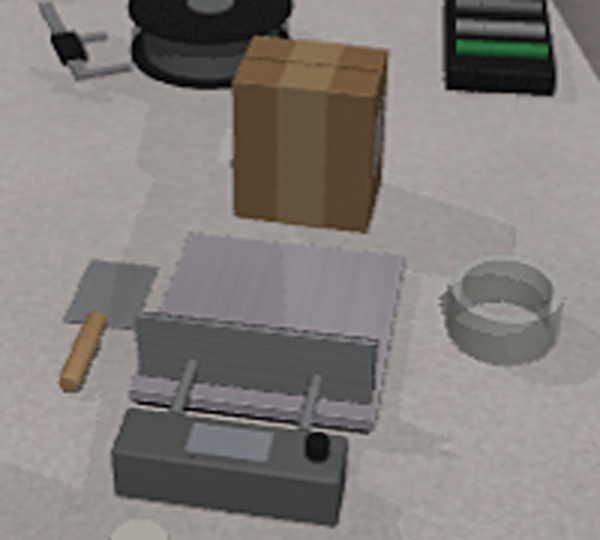

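```bash
cat > h.py <<'E'
import cv2, numpy as np
from cell import env, eyes
from scipy.optimize import least_squares
np.set_printoptions(precision=2,suppress=True)
F=np.diag([1,-1,-1.])
def ray(n,px):
    m=eyes.camera_model(n)
    p=cv2.undistortPoints(np.array(px,float).reshape(-1,1,2),m['intrinsics'],m['D']).reshape(-1,2)
    d=np.c_[p,np.ones(len(p))]@F
    T=m['extrinsics']; return T[:3,3], d@T[:3,:3].T
def onz(n,px,z):
    o,d=ray(n,px); return o+d*((z-o[2])/d[:,2])[:,None]
def proj(n,P):
    m=eyes.camera_model(n);T=m['extrinsics']
    c=(np.atleast_2d(P)-T[:3,3])@T[:3,:3]
    return cv2.projectPoints(c@F,np.zeros(3),np.zeros(3),m['intrinsics'],m['D'])[0].reshape(-1,2)
E
python3 - <<'E'
from h import *
tz=lambda l:np.array(l)/3+[190,140]
sz=lambda l:np.array(l)/3+[250,170]
print('carton top',onz('top',tz([(185,66),(298,99),(247,253),(137,219)]),150))
print('carton bottom (top cam)',onz('top',tz([(257,280)]),0))
print('side bottom',onz('side',sz([(235,217),(369,230)]),0))
print('plat near top',onz('top',tz([(368,112),(312,331)]),18), onz('top',tz([(561,396)]),18))
print('plat near side',onz('side',sz([(188,234),(405,256)]),18),onz('side',sz([(132,402),(370,430)]),18))
def obj(x,pts):
    c,s=np.cos(x[2]),np.sin(x[2]);R=np.array([[c,-s,0],[s,c,0],[0,0,1]])
    return np.array(pts)@R.T+[x[0],x[1],0]
def fit(x0,obs):
    f=lambda x:np.concatenate([(proj(n,obj(x,P))-px).ravel() for n,P,px in obs])
    r=least_squares(f,x0,loss='soft_l1'); print(r.x,np.degrees(r.x[2]),f(r.x)); return r.x
# carton own axes: -y toward scale (world -y). own x ~ world x
C=fit([470,120,-.2],[('top',[(65,46,150),(65,-46,150),(-65,-46,150),(-65,46,150),(-65,-46,0)],tz([(185,66),(298,99),(247,253),(137,219),(257,280)])),
 ('side',[(-65,-46,0),(65,-46,0)],sz([(235,217),(369,230)]))])
S=fit([440,-80,-.2],[('top',[(100,110,18),(-100,110,18),(-100,-110,18)],tz([(368,112),(312,331),(561,396)])),
 ('side',[(-100,110,18),(100,110,18),(-100,-110,18),(100,-110,18)],sz([(188,234),(405,256),(132,402),(370,430)]))])
c,s=np.cos(S[2]),np.sin(S[2]);R=np.array([[c,-s],[s,c]])
print('carton in scale',(C[:2]-S[:2])@R)
print('edge',S[:2]+R@[0,110])
# fence back black edge in top cam at z~78?
print('fence',(onz('top',tz([(590,157),(534,381)]),78)[:,:2]-S[:2])@R)
E
```

```text
carton top [[715.1  161.97 150.  ]
 [686.99  73.5  150.  ]
 [565.33 114.41 150.  ]
 [593.5  199.48 150.  ]]
carton bottom (top cam) [[566.65 114.72   0.  ]]
side bottom [[566.11 113.14   0.  ]
 [690.54  79.49   0.  ]]
plat near top [[708.06  17.34  18.  ]
 [519.74  67.9   18.  ]] [[ 461.14 -140.25   18.  ]]
plat near side [[519.09  64.46  18.  ]
 [711.93  11.64  18.  ]] [[ 463.3  -159.24   18.  ]
 [ 645.77 -208.13   18.  ]]
[641.06 137.79  81.37] 4662.268796076268 [ 0.07 -0.77 -0.3  -0.81  0.28  0.08 -0.83  0.16  0.38  0.58 -0.35 -0.11
 -0.26  1.12]
[585.69 -65.35  -0.27] -15.646099284232529 [ 1.42 -1.38  0.14  0.26  1.62  0.53 -0.07 -0.65 -0.23 -0.43 -1.6  -4.12
  2.13 -3.12]
carton in scale [ -1.47 210.54]
edge [615.36  40.58]
fence [[  90.98  -76.86]
 [-100.1   -76.38]]
```

>>> {"api": "apply_moves", "payload": {
  "steps": [
    [[0,0,0,7,0.6],[0,0,0,7,0.6],[0,0,0,7,0.6],[0,0,0,7,0.6],[0,0,0,7,0.6],[0,0,0,7,0.6],[0,0,0,7,0.6],[0,0,0,7,0.6]]
  ]
}}

```text
t: 0.82
tool_pos: [183.8, 623.2, 241.8]
ee_rot: [-3.141, 0.001, 1.871]
contact_force: [0.1, 0.3, -0.3]
finger_gap: 34.0
```

>>> {"api": "apply_moves", "payload": {
  "steps": [
    [[0,0,0,7,0.6],[0,0,0,7,0.6],[0,0,0,7,0.6],[0,0,0,7,0.6],[0,0,0,4.8,0.6],[0,0,0,0,0.6]]
  ]
}}

```text
t: 1.32
tool_pos: [183.8, 623.2, 241.8]
ee_rot: [-3.142, 0.001, 1.304]
contact_force: [0.5, -0.5, 0.1]
finger_gap: 33.9
```

```bash
cat >> h.py <<'E'
SY=np.radians(-15.2); EDGE=np.array([614.7,40.3])   # scale yaw, near-edge mid
def sc(p): # world xy -> (lateral, distance in own +y from edge)
    d=np.asarray(p)[:2]-EDGE; return np.array([d@[np.cos(SY),np.sin(SY)], d@[-np.sin(SY),np.cos(SY)]])
def unsc(l,d): return EDGE+l*np.array([np.cos(SY),np.sin(SY)])+d*np.array([-np.sin(SY),np.cos(SY)])
def st():
    s=env.get_state(); y=s['ee_rot'][2]
    f=s['contact_force']; push=-(f[:2]@[-np.sin(SY),np.cos(SY)])
    print('t %.2f'%s['t'],'tcp',s['tool_pos'],'yaw %.2f'%np.degrees(y),'F',f,'gap %.1f'%s['finger_gap'],'scale(l,d)',sc(s['tool_pos']),'F along scale y %.2f'%-push); return s
def delta(target):
    s=st(); y=s['ee_rot'][2]; R=cv2.Rodrigues(np.array([0,0,y]))[0]@np.diag([1,-1,-1.])
    print('to go tool',(np.array(target)-s['tool_pos'])@R)
E
python3 - <<'E'
from h import *
for n,p in (('spool',(138,233)),):print(n,onz('top',[p],60))
print(unsc(0,200))
delta([*unsc(0,200),241])
E
```

```text
spool [[564.25 451.51  60.  ]]
[667.14 233.3 ]
t 1.32 tcp [183.82 623.2  241.81] yaw 74.69 F [ 0.51 -0.54  0.13] gap 33.9 scale(l,d) [-568.63  449.54] F along scale y -0.38
to go tool [-248.5   569.09    0.81]
```

>>> {"api": "apply_moves", "payload": {
  "steps": [
    [[-15.5,35.6,0,0,0.6],[-15.5,35.6,0,0,0.6],[-15.5,35.6,0,0,0.6],[-15.5,35.6,0,0,0.6],[-15.5,35.6,0,0,0.6],[-15.5,35.6,0,0,0.6],[-15.5,35.6,0,0,0.6],[-15.5,35.6,0,0,0.6]]
  ]
}}

```text
t: 1.98
tool_pos: [427.2, 427.5, 242.2]
ee_rot: [-3.142, 0.0, 1.308]
contact_force: [0.0, 0.3, -0.5]
finger_gap: 34.0
```

>>> {"api": "apply_moves", "payload": {
  "steps": [
    [[-15.5,35.6,0,0,0.6],[-15.5,35.6,0,0,0.6],[-15.5,35.6,0,0,0.6],[-15.5,35.6,0,0,0.6],[-15.5,35.6,0,0,0.6],[-15.5,35.6,0,0,0.6],[-15.5,35.6,0,0,0.6],[-15.5,35.6,0,0,0.6]]
  ]
}}

```text
t: 2.65
tool_pos: [669.5, 233.0, 242.0]
ee_rot: [-3.141, 0.0, 1.307]
contact_force: [0.6, 0.8, -0.2]
finger_gap: 34.2
```

```bash
python3 - <<'E'
from h import *
delta([*unsc(0,190),95])
cv2.imwrite('pics/w1.png',eyes.get_image('wrist'))
cv2.imwrite('pics/s1.png',cv2.resize(eyes.get_image('side')[120:340,220:480],None,fx=3,fy=2.7))
E
```

```text
t 2.65 tcp [669.5  232.97 241.98] yaw 74.90 F [ 0.57  0.8  -0.2 ] gap 34.2 scale(l,d) [  2.36 200.3 ] F along scale y 0.93
to go tool [-10.3   -2.38 146.98]
```

View pics/w1.png

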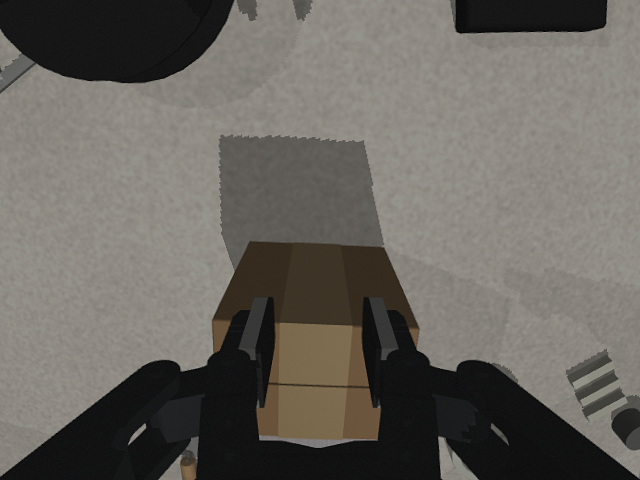

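View pics/s1.png

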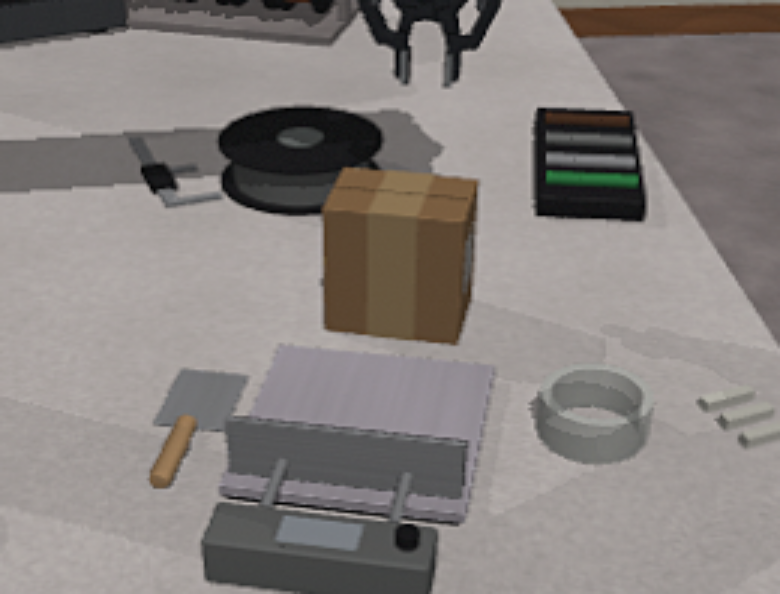

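The wrist view shows the carton centred between the fingers: its rear top edge runs from (213,320) to (418,327), about 2° off the tool axes. I'm going down behind it.

>>> {"api": "apply_moves", "payload": {
  "steps": [
    [[0,-0.6,19,0,0.6],[0,-0.6,19,0,0.6],[0,-0.6,19,0,0.6],[0,-0.6,19,0,0.6],[0,0,19,0,0.6],[0,0,19,0,0.6],[0,0,19,0,0.6],[0,0,13,0,0.6]]
  ]
}}

```text
t: 3.42
tool_pos: [664.4, 235.4, 93.8]
ee_rot: [-3.139, 0.001, 1.307]
contact_force: [-0.3, -0.9, -0.5]
finger_gap: 34.2
```

>>> {"api": "apply_moves", "payload": {
  "steps": [
    [[-6,0,0,0,0.6],[-6,0,0,0,0.6],[-6,0,0,0,0.6],[-4,0,0,0,0.6],[-3,0,0,0,0.6],[-3,0,0,0,0.6],[-2,0,0,0,0.6]]
  ]
}}

```text
t: 4.0
tool_pos: [658.5, 205.8, 97.3]
ee_rot: [3.14, -0.001, 1.305]
contact_force: [0.1, -0.9, -0.2]
finger_gap: 34.0
```

```bash
python3 - <<'E'
from h import *
st()
cv2.imwrite('pics/s2.png',cv2.resize(eyes.get_image('side')[120:340,220:480],None,fx=3,fy=2.7))
E
```

```text
t 4.00 tcp [658.48 205.76  97.27] yaw 74.75 F [ 0.09 -0.88 -0.23] gap 34.0 scale(l,d) [ -1.13 171.15] F along scale y -0.83
```

View pics/s2.png

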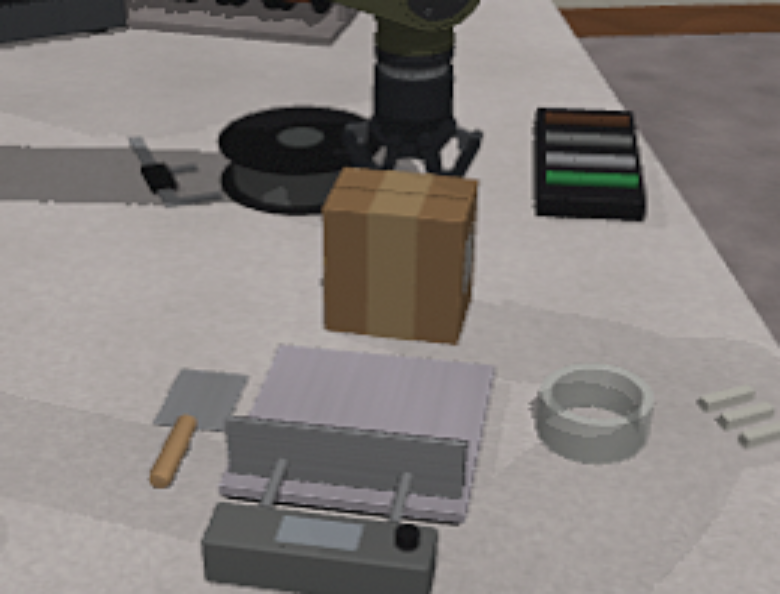

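>>> {"api": "apply_moves", "payload": {
  "steps": [
    [[-2,0,0,0,0.6],[-2,0,0,0,0.6],[-2,0,0,0,0.6],[-2,0,0,0,0.6],[-2,0,0,0,0.6],[-2,0,0,0,0.6]]
  ]
}}

```text
t: 4.55
tool_pos: [655.1, 194.7, 96.6]
ee_rot: [3.141, -0.0, 1.305]
contact_force: [-0.1, 1.0, 1.2]
finger_gap: 34.5
```

>>> {"api": "apply_moves", "payload": {
  "steps": [
    [[-2,0,0,0,0.6],[-2,0,0,0,0.6]]
  ]
}}

```text
t: 4.72
tool_pos: [653.8, 190.6, 96.3]
ee_rot: [-3.142, 0.0, 1.305]
contact_force: [0.3, 1.9, 0.9]
finger_gap: 34.3
```

>>> {"api": "apply_moves", "payload": {
  "steps": [
    [[-2,0,0,0,0.6],[-2,0,0,0,0.6]]
  ]
}}

```text
t: 4.88
tool_pos: [652.8, 187.0, 96.3]
ee_rot: [-3.141, -0.001, 1.305]
contact_force: [-0.1, 3.5, 0.6]
finger_gap: 34.2
```

>>> {"api": "apply_moves", "payload": {
  "steps": [
    [[-2,0,0,0,0.6],[-2,0,0,0,0.6]]
  ]
}}

```text
t: 5.05
tool_pos: [651.7, 183.1, 96.3]
ee_rot: [-3.141, -0.0, 1.305]
contact_force: [-0.9, 3.1, 1.3]
finger_gap: 34.1
```

```bash
python3 - <<'E'
from h import *
st()
cv2.imwrite('pics/s3.png',cv2.resize(eyes.get_image('side')[120:340,220:480],None,fx=3,fy=2.7))
E
```

```text
t 5.05 tcp [651.66 183.1   96.31] yaw 74.76 F [-0.89  3.12  1.3 ] gap 34.1 scale(l,d) [ -1.77 147.49] F along scale y 2.78
```

View pics/s3.png

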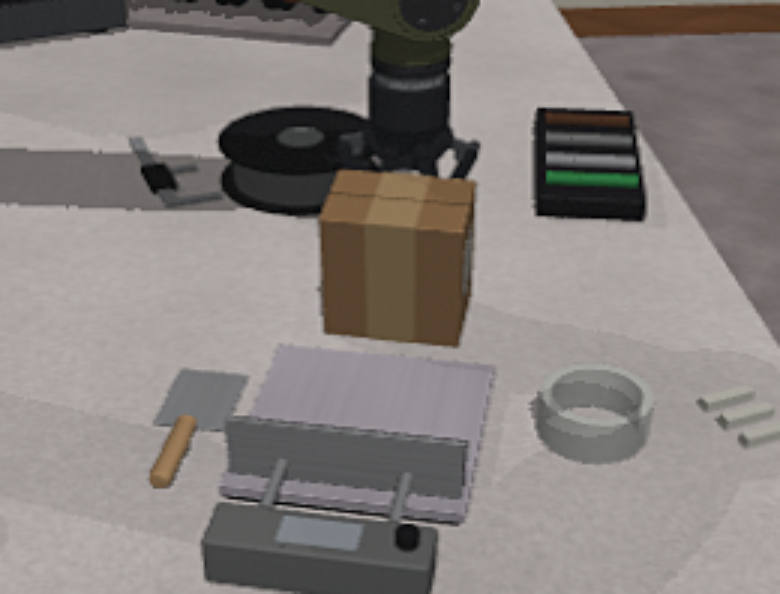

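```bash
python3 - <<'E'
from h import *
a=eyes.get_image('top')[140:300,190:450]; b=eyes.get_image('side')[170:350,250:450]
cv2.imwrite('pics/t4.png',cv2.resize(a,None,fx=3,fy=3,interpolation=cv2.INTER_CUBIC))
cv2.imwrite('pics/s4.png',cv2.resize(b,None,fx=3,fy=3,interpolation=cv2.INTER_CUBIC))
E
```

```text
(no output)
```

View pics/t4.png

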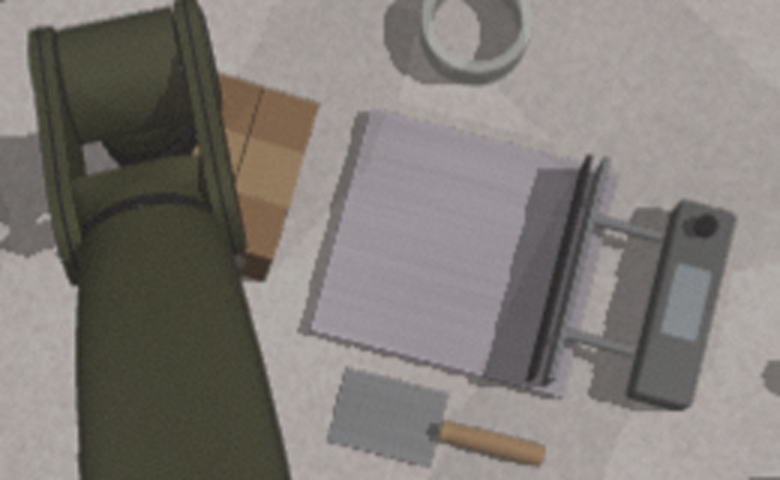

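View pics/s4.png

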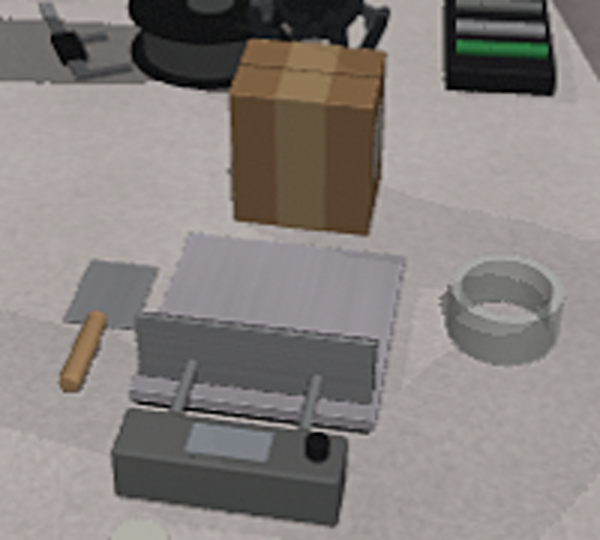

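The carton is tipping, not sliding: its top moved about 18 mm and its base hardly at all. I'll let it settle back. Then I'll lower the tool until the gripper body sits just over its rear top edge, so it can't tip while I push.

>>> {"api": "apply_moves", "payload": {
  "steps": [
    [[2,0,0,0,0.6],[2,0,0,0,0.6],[2,0,0,0,0.6],[2,0,0,0,0.6],[2,0,0,0,0.6],[2,0,0,0,0.6],[1,0,0,0,0.6],[0,0,0,0,0.6]]
  ]
}}

```text
t: 5.87
tool_pos: [655.3, 195.9, 96.4]
ee_rot: [3.142, -0.0, 1.305]
contact_force: [-1.0, 1.4, -0.3]
finger_gap: 34.1
```

>>> {"api": "apply_moves", "payload": {
  "steps": [
    [[0,0,1,0,0.6],[0,0,1,0,0.6],[0,0,1,0,0.6]]
  ]
}}

```text
t: 6.12
tool_pos: [655.5, 195.6, 93.6]
ee_rot: [3.141, -0.0, 1.305]
contact_force: [0.4, 2.2, 0.1]
finger_gap: 33.8
```

>>> {"api": "apply_moves", "payload": {
  "steps": [
    [[0,0,1,0,0.6],[0,0,1,0,0.6]]
  ]
}}

```text
t: 6.28
tool_pos: [655.2, 195.5, 91.2]
ee_rot: [-3.142, 0.0, 1.305]
contact_force: [1.2, 2.1, 1.1]
finger_gap: 34.6
```

>>> {"api": "apply_moves", "payload": {
  "steps": [
    [[0,0,1,0,0.6],[0,0,1,0,0.6]]
  ]
}}

```text
t: 6.45
tool_pos: [655.2, 195.5, 89.2]
ee_rot: [-3.141, 0.0, 1.305]
contact_force: [0.9, 1.6, 0.7]
finger_gap: 34.2
```

>>> {"api": "apply_moves", "payload": {
  "steps": [
    [[2,0,0,0,0.6],[2,0,0,0,0.6],[0,0,0,0,0.6]]
  ]
}}

```text
t: 6.7
tool_pos: [656.1, 199.4, 89.0]
ee_rot: [-3.141, 0.001, 1.305]
contact_force: [0.2, -0.3, -0.2]
finger_gap: 34.3
```

```bash
python3 - <<'E'
from h import *
st()
b=eyes.get_image('side')[170:350,250:450]
cv2.imwrite('pics/s5.png',cv2.resize(b,None,fx=3,fy=3,interpolation=cv2.INTER_CUBIC))
st()
E
```

```text
t 6.70 tcp [656.08 199.39  88.98] yaw 74.78 F [ 0.21 -0.27 -0.15] gap 34.3 scale(l,d) [ -1.78 164.37] F along scale y -0.20
t 6.75 tcp [656.13 199.29  89.02] yaw 74.78 F [-0.14 -0.29 -0.6 ] gap 34.0 scale(l,d) [ -1.71 164.29] F along scale y -0.32
```

View pics/s5.png

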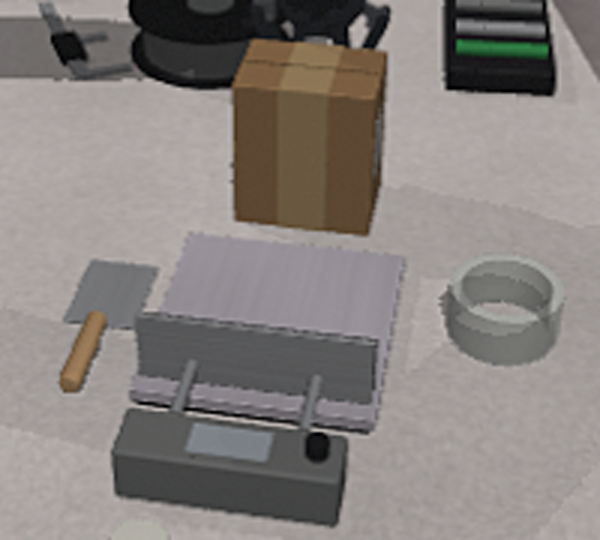

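>>> {"api": "apply_moves", "payload": {
  "steps": [
    [[0,0,0.7,0,0.6],[0,0,0.7,0,0.6]]
  ]
}}

```text
t: 6.92
tool_pos: [656.3, 199.3, 87.9]
ee_rot: [-3.142, 0.0, 1.305]
contact_force: [0.0, 0.7, -0.1]
finger_gap: 33.9
```

>>> {"api": "apply_moves", "payload": {
  "steps": [
    [[0,0,0.7,0,0.6],[0,0,0.7,0,0.6]]
  ]
}}

```text
t: 7.08
tool_pos: [656.2, 199.3, 86.4]
ee_rot: [-3.141, 0.0, 1.305]
contact_force: [-0.1, 0.5, 0.1]
finger_gap: 34.6
```

>>> {"api": "apply_moves", "payload": {
  "steps": [
    [[0,0,0.7,0,0.6],[0,0,0.7,0,0.6]]
  ]
}}

```text
t: 7.25
tool_pos: [656.3, 199.4, 85.0]
ee_rot: [-3.142, 0.0, 1.305]
contact_force: [-0.3, -0.1, -0.3]
finger_gap: 34.3
```

>>> {"api": "apply_moves", "payload": {
  "steps": [
    [[0,0,1,0,0.6],[0,0,1,0,0.6]]
  ]
}}

```text
t: 7.42
tool_pos: [656.3, 199.4, 83.1]
ee_rot: [3.142, 0.0, 1.305]
contact_force: [0.1, -0.1, 0.2]
finger_gap: 34.1
```

>>> {"api": "apply_moves", "payload": {
  "steps": [
    [[0,0,1,0,0.6],[0,0,1,0,0.6]]
  ]
}}

```text
t: 7.58
tool_pos: [656.3, 199.4, 81.0]
ee_rot: [-3.142, 0.0, 1.305]
contact_force: [0.8, -0.0, 0.1]
finger_gap: 34.1
```

>>> {"api": "apply_moves", "payload": {
  "steps": [
    [[0,0,1,0,0.6],[0,0,1,0,0.6]]
  ]
}}

```text
t: 7.75
tool_pos: [656.3, 199.4, 79.0]
ee_rot: [3.142, 0.0, 1.305]
contact_force: [0.0, 0.6, 0.0]
finger_gap: 34.1
```

```bash
python3 - <<'E'
from h import *
st()
cv2.imwrite('pics/w6.png',eyes.get_image('wrist'))
E
```

```text
t 7.75 tcp [656.29 199.43  79.03] yaw 74.77 F [0.03 0.64 0.  ] gap 34.1 scale(l,d) [ -1.59 164.47] F along scale y 0.62
```

View pics/w6.png

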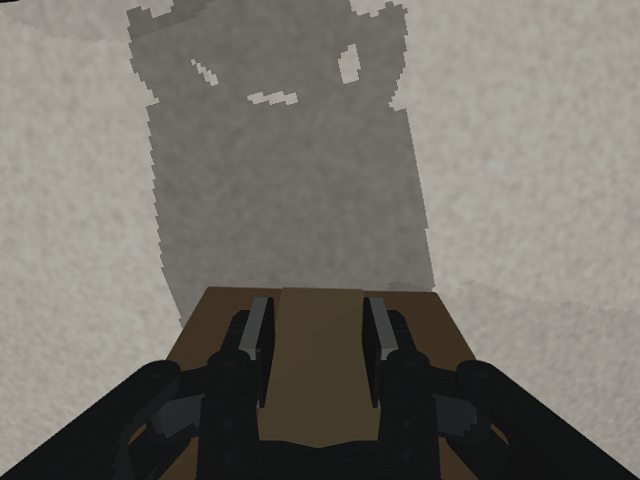

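>>> {"api": "apply_moves", "payload": {
  "steps": [
    [[0,0,1,0,0.6],[0,0,1,0,0.6],[0,0,1,0,0.6]]
  ]
}}

```text
t: 8.05
tool_pos: [656.3, 199.4, 76.1]
ee_rot: [3.142, -0.0, 1.305]
contact_force: [0.1, 0.0, -0.2]
finger_gap: 34.3
```

>>> {"api": "apply_moves", "payload": {
  "steps": [
    [[0,0,1,0,0.6],[0,0,1,0,0.6],[0,0,1,0,0.6]]
  ]
}}

```text
t: 8.3
tool_pos: [656.3, 199.4, 73.0]
ee_rot: [-3.142, 0.0, 1.305]
contact_force: [-0.1, 0.1, 0.5]
finger_gap: 33.5
```

>>> {"api": "apply_moves", "payload": {
  "steps": [
    [[0,0,1,0,0.6],[0,0,1,0,0.6],[0,0,1,0,0.6]]
  ]
}}

```text
t: 8.55
tool_pos: [656.3, 199.4, 70.0]
ee_rot: [3.142, 0.0, 1.305]
contact_force: [-0.1, 0.4, -0.6]
finger_gap: 34.5
```

>>> {"api": "apply_moves", "payload": {
  "steps": [
    [[0,0,1,0,0.6],[0,0,1,0,0.6],[0,0,1,0,0.6]]
  ]
}}

```text
t: 8.8
tool_pos: [656.3, 199.4, 67.0]
ee_rot: [3.142, -0.0, 1.305]
contact_force: [-0.3, 0.3, 1.3]
finger_gap: 34.3
```

>>> {"api": "apply_moves", "payload": {
  "steps": [
    [[0,0,0,0,0.6]]
  ]
}}

```text
t: 8.88
tool_pos: [656.1, 199.4, 66.8]
ee_rot: [-3.141, 0.0, 1.305]
contact_force: [-0.3, -0.8, -0.1]
finger_gap: 34.5
```

>>> {"api": "apply_moves", "payload": {
  "steps": [
    [[0,0,1,0,0.6]]
  ]
}}

```text
t: 8.97
tool_pos: [656.4, 199.4, 66.2]
ee_rot: [3.141, -0.0, 1.305]
contact_force: [0.3, 0.3, 0.4]
finger_gap: 34.1
```

>>> {"api": "apply_moves", "payload": {
  "steps": [
    [[0,0,1,0,0.6]]
  ]
}}

```text
t: 9.05
tool_pos: [656.4, 199.4, 65.2]
ee_rot: [3.141, -0.0, 1.305]
contact_force: [-0.3, 0.2, 0.2]
finger_gap: 34.1
```

>>> {"api": "apply_moves", "payload": {
  "steps": [
    [[0,0,1,0,0.6]]
  ]
}}

```text
t: 9.13
tool_pos: [656.3, 199.4, 64.1]
ee_rot: [3.142, -0.0, 1.305]
contact_force: [0.1, 0.5, -0.3]
finger_gap: 33.9
```

```bash
python3 - <<'E'
from h import *
b=eyes.get_image('side')[110:290,250:450]
cv2.imwrite('pics/s7.png',cv2.resize(b,None,fx=3,fy=3,interpolation=cv2.INTER_CUBIC))
cv2.imwrite('pics/w7.png',eyes.get_image('wrist'))
E
```

```text
(no output)
```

View pics/s7.png

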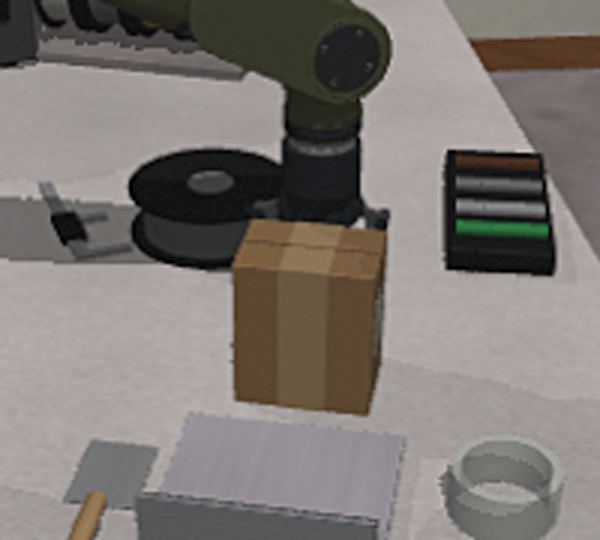

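View pics/w7.png

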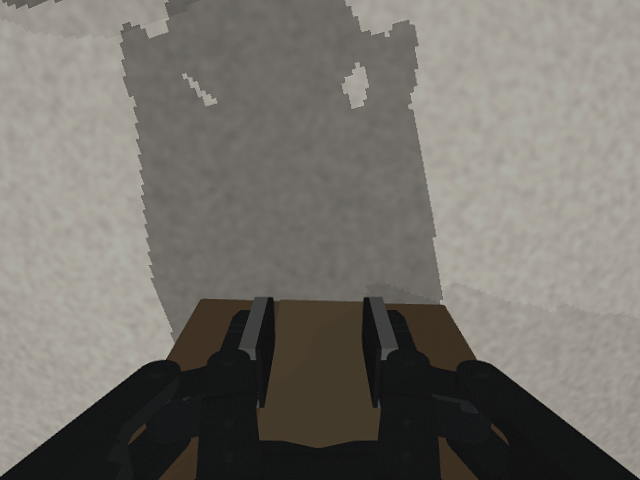

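>>> {"api": "apply_moves", "payload": {
  "steps": [
    [[0,0,1,0,0.6],[0,0,1,0,0.6],[0,0,1,0,0.6]]
  ]
}}

```text
t: 9.48
tool_pos: [656.3, 199.4, 61.1]
ee_rot: [3.142, -0.0, 1.305]
contact_force: [-0.9, -0.4, 0.3]
finger_gap: 34.3
```

>>> {"api": "apply_moves", "payload": {
  "steps": [
    [[0,0,1,0,0.6],[0,0,1,0,0.6],[0,0,1,0,0.6]]
  ]
}}

```text
t: 9.73
tool_pos: [656.3, 199.4, 58.0]
ee_rot: [-3.142, 0.0, 1.305]
contact_force: [-0.1, 1.3, 0.6]
finger_gap: 34.1
```

>>> {"api": "apply_moves", "payload": {
  "steps": [
    [[-1,0,0,0,0.6],[-1,0,0,0,0.6],[-1,0,0,0,0.6]]
  ]
}}

```text
t: 9.98
tool_pos: [655.8, 196.9, 58.6]
ee_rot: [3.141, -0.001, 1.305]
contact_force: [0.0, 2.4, 1.1]
finger_gap: 34.2
```

>>> {"api": "apply_moves", "payload": {
  "steps": [
    [[-1,0,0,0,0.6],[-1,0,0,0,0.6],[-1,0,0,0,0.6]]
  ]
}}

```text
t: 10.23
tool_pos: [654.9, 193.7, 58.4]
ee_rot: [3.141, -0.0, 1.305]
contact_force: [0.8, 2.2, 1.2]
finger_gap: 34.2
```

>>> {"api": "apply_moves", "payload": {
  "steps": [
    [[-1,0,0,0,0.6],[-1,0,0,0,0.6],[-1,0,0,0,0.6]]
  ]
}}

```text
t: 10.48
tool_pos: [653.9, 190.6, 58.2]
ee_rot: [3.142, -0.0, 1.305]
contact_force: [0.7, 2.2, 1.7]
finger_gap: 33.8
```

>>> {"api": "apply_moves", "payload": {
  "steps": [
    [[-1,0,0,0,0.6],[-1,0,0,0,0.6],[-1,0,0,0,0.6]]
  ]
}}

```text
t: 10.73
tool_pos: [653.1, 187.7, 58.1]
ee_rot: [-3.142, -0.0, 1.305]
contact_force: [1.0, 2.9, 0.6]
finger_gap: 34.0
```

```bash
python3 - <<'E'
from h import *
st()
b=eyes.get_image('side')[170:350,250:450]
cv2.imwrite('pics/s8.png',cv2.resize(b,None,fx=3,fy=3,interpolation=cv2.INTER_CUBIC))
E
```

```text
t 10.73 tcp [653.12 187.75  58.11] yaw 74.76 F [0.96 2.91 0.61] gap 34.0 scale(l,d) [ -1.58 152.36] F along scale y 3.06
```

View pics/s8.png

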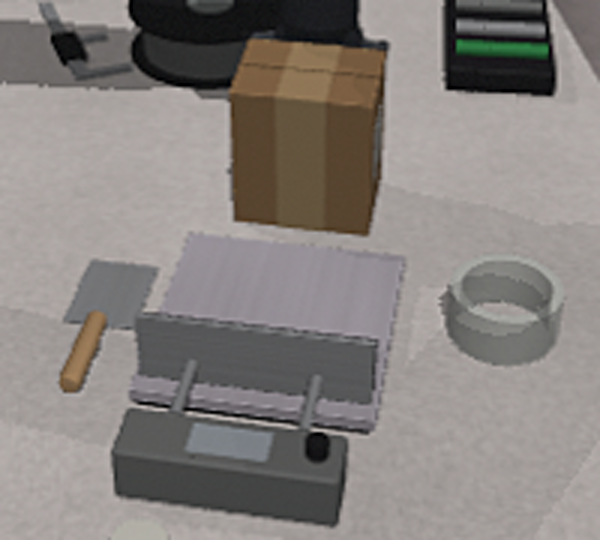

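```bash
cat >> h.py <<'E'
def avg(n=8):
    A=[];c=np.cos(SY);s_=np.sin(SY)
    for i in range(n):
        s=env.get_state(); f=s['contact_force'];m=s['ft_torque']
        A.append([f[0]*c+f[1]*s_,-f[0]*s_+f[1]*c,f[2],m[0]*c+m[1]*s_,-m[0]*s_+m[1]*c,m[2]]); eyes.get_image('side')
    A=np.array(A);print('mean F(lat,along,z), M',A.mean(0).round(3),'sd',A.std(0).round(3)); return A.mean(0)
E
python3 - <<'E'
from h import *
a=avg(8); st()
E
```

```text
mean F(lat,along,z), M [ 0.25  2.16  0.41  0.18 -0.03 -0.03] sd [0.31 0.44 0.52 0.02 0.03 0.03]
t 11.18 tcp [653.1  187.83  58.03] yaw 74.77 F [1.08 0.96 0.14] gap 34.0 scale(l,d) [ -1.62 152.44] F along scale y 1.21
```

>>> {"api": "apply_moves", "payload": {
  "steps": [
    [[2,0,0,0,0.6],[2,0,0,0,0.6],[2,0,0,0,0.6],[2,0,0,0,0.6],[2,0,0,0,0.6],[2,0,0,0,0.6],[2,0,0,0,0.6],[0,0,0,0,0.6]]
  ]
}}

```text
t: 11.85
tool_pos: [656.9, 201.5, 58.2]
ee_rot: [3.142, 0.0, 1.305]
contact_force: [-0.9, 0.3, 0.3]
finger_gap: 34.3
```

```bash
python3 - <<'E'
from h import *
a=avg(8); st()
E
```

```text
mean F(lat,along,z), M [ 0.1  -0.25  0.09 -0.01  0.    0.01] sd [0.5  0.49 0.43 0.04 0.01 0.04]
t 12.25 tcp [656.82 201.21  58.15] yaw 74.76 F [ 0.08 -0.04  0.39] gap 34.2 scale(l,d) [ -1.54 166.32] F along scale y -0.02
```

>>> {"api": "apply_moves", "payload": {
  "steps": [
    [[0,0,-4,0,0.6],[0,0,-4,0,0.6],[-1.5,0,0,0,0.6],[-1.5,0,0,0,0.6],[-1.5,0,0,0,0.6],[-1.5,0,0,0,0.6]]
  ]
}}

```text
t: 12.75
tool_pos: [655.4, 195.7, 66.5]
ee_rot: [3.141, -0.001, 1.305]
contact_force: [0.8, 2.1, 0.3]
finger_gap: 34.5
```

>>> {"api": "apply_moves", "payload": {
  "steps": [
    [[-1,0,0,0,0.6],[-1,0,0,0,0.6],[-1,0,0,0,0.6]]
  ]
}}

```text
t: 13.0
tool_pos: [654.4, 192.7, 66.1]
ee_rot: [-3.142, -0.0, 1.305]
contact_force: [1.2, 2.7, 0.7]
finger_gap: 34.3
```

```bash
python3 - <<'E'
from h import *
a=avg(8); st(); print('lever',a[3]/a[1])
E
```

```text
mean F(lat,along,z), M [ 0.35  1.74  0.55  0.12 -0.01 -0.03] sd [0.48 0.71 0.24 0.03 0.03 0.01]
t 13.40 tcp [654.4  192.66  66.  ] yaw 74.77 F [1.03 2.13 0.48] gap 34.5 scale(l,d) [ -1.63 157.44] F along scale y 2.33
lever 0.06925472865698341
```

>>> {"api": "apply_moves", "payload": {
  "steps": [
    [[2,0,0,0,0.85],[2,0,0,0,0.85],[2,0,0,0,0.85],[2,0,0,0,0.85],[2,0,-8,0,0.85],[0,0,-8,0,0.85],[0,0,-8,0,0.85],[0,0,-8,0,0.85]]
  ]
}}

```text
t: 14.07
tool_pos: [657.5, 202.3, 99.7]
ee_rot: [3.14, -0.0, 1.305]
contact_force: [0.6, -1.0, 0.3]
finger_gap: 12.8
```

>>> {"api": "apply_moves", "payload": {
  "steps": [
    [[-2,0,0,0,0.85],[-2,0,0,0,0.85],[-1,0,0,0,0.85],[-1,0,0,0,0.85]]
  ]
}}

```text
t: 14.4
tool_pos: [655.0, 196.2, 97.6]
ee_rot: [-3.141, 0.001, 1.305]
contact_force: [-0.3, 0.4, -0.3]
finger_gap: 12.8
```

```bash
python3 - <<'E'
from h import *
a=avg(3); st()
E
```

```text
mean F(lat,along,z), M [ 0.01  0.44 -0.71 -0.01 -0.03 -0.03] sd [0.4  0.2  0.3  0.02 0.03 0.01]
t 14.55 tcp [655.13 196.26  97.47] yaw 74.75 F [-0.62 -0.38 -0.93] gap 13.1 scale(l,d) [ -1.88 161.11] F along scale y -0.53
```

>>> {"api": "apply_moves", "payload": {
  "steps": [
    [[-1,0,0,0,0.85],[0,0,0,0,0.85]]
  ]
}}

```text
t: 14.72
tool_pos: [655.1, 195.4, 97.8]
ee_rot: [-3.141, 0.0, 1.305]
contact_force: [-0.1, 0.3, 1.0]
finger_gap: 12.7
```

>>> {"api": "apply_moves", "payload": {
  "steps": [
    [[-1,0,0,0,0.85],[0,0,0,0,0.85]]
  ]
}}

```text
t: 14.88
tool_pos: [655.1, 194.7, 98.3]
ee_rot: [3.141, -0.0, 1.305]
contact_force: [0.7, 0.4, 0.8]
finger_gap: 13.0
```

>>> {"api": "apply_moves", "payload": {
  "steps": [
    [[-1,0,0,0,0.85],[0,0,0,0,0.85]]
  ]
}}

```text
t: 15.05
tool_pos: [655.0, 194.0, 98.6]
ee_rot: [3.141, -0.001, 1.305]
contact_force: [0.8, 1.7, 1.2]
finger_gap: 12.9
```

```bash
python3 - <<'E'
from h import *
a=avg(5); st(); print('lever',a[3]/a[1])
E
```

```text
mean F(lat,along,z), M [-0.32  2.35  1.64  0.26  0.01 -0.03] sd [0.53 0.29 0.3  0.03 0.04 0.01]
t 15.30 tcp [655.04 193.95  98.6 ] yaw 74.77 F [-0.13  2.88  2.37] gap 13.0 scale(l,d) [ -1.36 158.85] F along scale y 2.74
lever 0.11089164582773564
```

>>> {"api": "apply_moves", "payload": {
  "steps": [
    [[0,0,1,0,0.85],[0,0,1,0,0.85],[0,0,1,0,0.85]]
  ]
}}

```text
t: 15.55
tool_pos: [656.2, 194.7, 97.5]
ee_rot: [3.138, -0.003, 1.305]
contact_force: [-0.4, 6.2, 9.4]
finger_gap: 13.1
```

>>> {"api": "apply_moves", "payload": {
  "steps": [
    [[0,0,1,0,0.85],[0,0,1,0,0.85],[0,0,1,0,0.85]]
  ]
}}

```text
t: 15.8
tool_pos: [657.4, 195.6, 96.3]
ee_rot: [3.136, -0.005, 1.305]
contact_force: [1.8, 7.1, 13.2]
finger_gap: 13.0
```

>>> {"api": "apply_moves", "payload": {
  "steps": [
    [[0,0,1,0,0.85],[0,0,1,0,0.85]]
  ]
}}

```text
t: 15.97
tool_pos: [655.1, 193.7, 90.7]
ee_rot: [3.141, -0.0, 1.305]
contact_force: [-0.2, 1.6, 0.0]
finger_gap: 13.0
```

```bash
python3 - <<'E'
from h import *
a=avg(5); st(); print('lever',a[3]/a[1])
b=eyes.get_image('side')[170:350,250:450]
cv2.imwrite('pics/s9.png',cv2.resize(b,None,fx=3,fy=3,interpolation=cv2.INTER_CUBIC))
E
```

```text
mean F(lat,along,z), M [-0.4   2.03  0.58  0.21  0.   -0.04] sd [0.48 0.3  0.47 0.04 0.05 0.01]
t 16.22 tcp [654.08 193.28  89.11] yaw 74.76 F [-0.65  0.87  0.69] gap 12.7 scale(l,d) [ -2.11 157.95] F along scale y 0.67
lever 0.10603589088585326
```

View pics/s9.png

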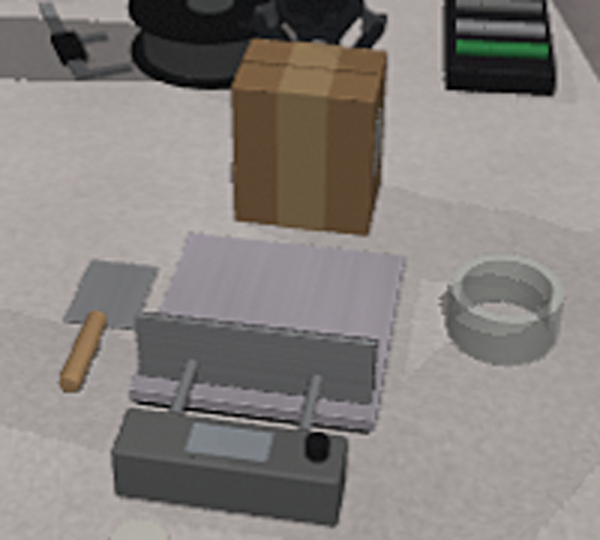

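>>> {"api": "apply_moves", "payload": {
  "steps": [
    [[2,0,0,0,0.85],[2,0,0,0,0.85],[2,0,0,0,0.85],[0,0,-7,0,0.85],[0,0,-7,0,0.85],[0,0,0,0,0.85]]
  ]
}}

```text
t: 16.77
tool_pos: [657.6, 199.6, 106.7]
ee_rot: [3.138, -0.001, 1.305]
contact_force: [0.3, -0.3, 0.4]
finger_gap: 12.7
```

>>> {"api": "apply_moves", "payload": {
  "steps": [
    [[-2,0,0,0,0.85],[-2,0,0,0,0.85],[-2,0,0,0,0.85],[0,0,0,0,0.85]]
  ]
}}

```text
t: 17.1
tool_pos: [654.5, 193.4, 103.9]
ee_rot: [-3.141, -0.0, 1.304]
contact_force: [1.1, 2.3, -0.8]
finger_gap: 12.6
```

>>> {"api": "apply_moves", "payload": {
  "steps": [
    [[-1,0,0,0,0.85],[-1,0,0,0,0.85],[0,0,0,0,0.85]]
  ]
}}

```text
t: 17.35
tool_pos: [654.2, 191.8, 104.2]
ee_rot: [3.142, -0.0, 1.305]
contact_force: [0.7, 1.6, 0.2]
finger_gap: 12.7
```

>>> {"api": "apply_moves", "payload": {
  "steps": [
    [[-1,0,0,0,0.85],[-1,0,0,0,0.85],[0,0,0,0,0.85]]
  ]
}}

```text
t: 17.6
tool_pos: [653.7, 189.7, 104.2]
ee_rot: [3.141, -0.0, 1.305]
contact_force: [0.3, 2.7, 0.2]
finger_gap: 12.8
```

>>> {"api": "apply_moves", "payload": {
  "steps": [
    [[-1,0,0,0,0.85],[-1,0,0,0,0.85],[0,0,0,0,0.85]]
  ]
}}

```text
t: 17.85
tool_pos: [653.1, 187.7, 104.1]
ee_rot: [-3.142, 0.0, 1.305]
contact_force: [0.3, 1.7, 0.1]
finger_gap: 13.0
```

```bash
python3 - <<'E'
from h import *
a=avg(6); st(); print('lever',a[3]/a[1])
b=eyes.get_image('side')[170:350,250:450]
cv2.imwrite('pics/s10.png',cv2.resize(b,None,fx=3,fy=3,interpolation=cv2.INTER_CUBIC))
E
```

```text
mean F(lat,along,z), M [ 0.11  2.05  0.73  0.23  0.01 -0.06] sd [0.13 0.38 0.77 0.01 0.02 0.03]
t 18.15 tcp [653.16 187.83 104.1 ] yaw 74.77 F [0.95 1.17 1.13] gap 13.0 scale(l,d) [ -1.57 152.45] F along scale y 1.38
lever 0.10953871693521716
```

View pics/s10.png

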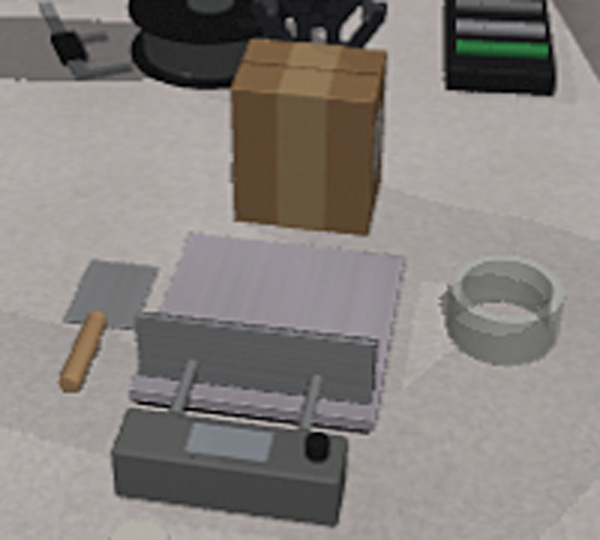

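The torque readings and the ledge I felt show that wider gripper parts touch high on the carton in this orientation. I'll turn the tool 90° and open it. Then the knuckle of one open finger, which sits low, leads the rest of the gripper and pushes near the carton's base.

>>> {"api": "apply_moves", "payload": {
  "steps": [
    [[3,0,0,0,0.85],[3,0,0,0,0.85],[10,0,0,0,0.6],[25,0,-10,-7,0.3],[0,0,-10,-7,0],[0,0,0,-7,0],[0,0,0,-7,0],[0,0,0,-7,0]]
  ]
}}

```text
t: 18.87
tool_pos: [664.1, 228.1, 124.2]
ee_rot: [-3.142, 0.0, 1.923]
contact_force: [0.6, 1.1, 0.3]
finger_gap: 83.7
```

>>> {"api": "apply_moves", "payload": {
  "steps": [
    [[0,0,0,-7,0],[0,0,0,-7,0],[0,0,0,-7,0],[0,0,0,-7,0],[0,0,0,-7,0],[0,0,0,-7,0],[0,0,0,-7,0],[0,0,0,-6,0]]
  ]
}}

```text
t: 19.53
tool_pos: [663.7, 228.5, 123.9]
ee_rot: [3.141, -0.001, 2.882]
contact_force: [-0.8, 1.5, -0.2]
finger_gap: 85.3
```

```bash
python3 - <<'E'
from h import *
delta([*unsc(0,255),126])
b=eyes.get_image('side')[90:330,240:480]
cv2.imwrite('pics/s11.png',cv2.resize(b,None,fx=2.5,fy=2.5,interpolation=cv2.INTER_CUBIC))
cv2.imwrite('pics/w11.png',eyes.get_image('wrist'))
E
```

```text
t 19.53 tcp [663.69 228.53 123.93] yaw 165.12 F [-0.82  1.47 -0.24] gap 85.3 scale(l,d) [ -2.08 194.48] F along scale y 1.20
to go tool [-2.42 60.5  -2.07]
```

View pics/s11.png

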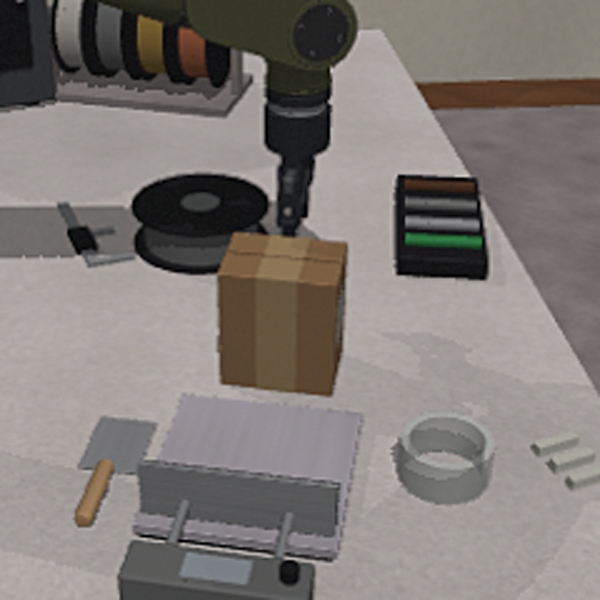

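View pics/w11.png

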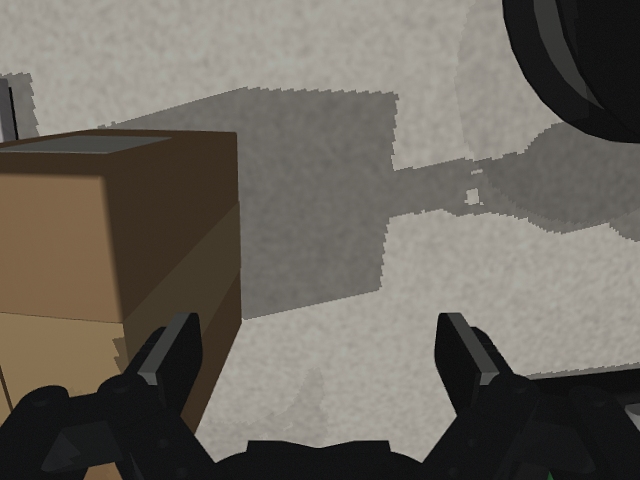

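>>> {"api": "apply_moves", "payload": {
  "steps": [
    [[0,10,0,0,0],[0,20,0,0,0],[-2,30,0,0,0],[0,5,0,0,0],[0,0,25,0,0],[0,0,30,0,0],[0,0,30,0,0],[0,0,20,0,0]]
  ]
}}

```text
t: 20.3
tool_pos: [681.3, 289.4, 15.6]
ee_rot: [-3.139, -0.003, 2.874]
contact_force: [0.2, 0.2, -0.2]
finger_gap: 85.7
```

```bash
python3 - <<'E'
from h import *
delta([*unsc(0,255),12]); avg(4)
b=eyes.get_image('side')[90:330,240:480]
cv2.imwrite('pics/s12.png',cv2.resize(b,None,fx=2.5,fy=2.5,interpolation=cv2.INTER_CUBIC))
E
```

```text
t 20.30 tcp [681.31 289.44  15.59] yaw 164.68 F [ 0.25  0.2  -0.19] gap 85.7 scale(l,d) [ -1.04 257.89] F along scale y 0.26
to go tool [-1.04 -2.88  3.59]
mean F(lat,along,z), M [-0.24 -0.27 -0.73 -0.01  0.03  0.  ] sd [0.41 1.17 1.35 0.03 0.04 0.01]
```

View pics/s12.png

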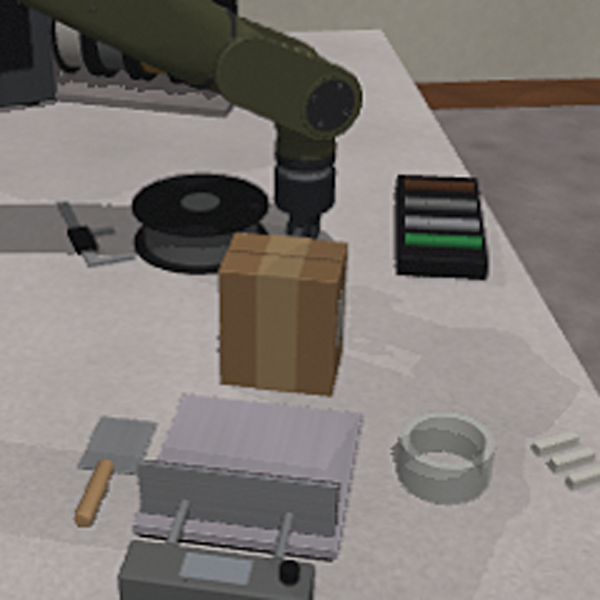

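>>> {"api": "apply_moves", "payload": {
  "steps": [
    [[0,-8,0,0,0],[0,-8,0,0,0],[0,-6,0,0,0],[0,-4,0,0,0],[0,-3,0,0,0],[0,-3,0,0,0]]
  ]
}}

```text
t: 21.05
tool_pos: [674.5, 258.1, 19.5]
ee_rot: [3.141, 0.0, 2.875]
contact_force: [0.2, -0.4, 0.2]
finger_gap: 85.4
```

>>> {"api": "apply_moves", "payload": {
  "steps": [
    [[0,-2,0,0,0],[0,-2,0,0,0],[0,-2,0,0,0]]
  ]
}}

```text
t: 21.3
tool_pos: [672.9, 252.8, 19.1]
ee_rot: [-3.142, -0.0, 2.876]
contact_force: [0.3, 0.4, -0.5]
finger_gap: 85.5
```

>>> {"api": "apply_moves", "payload": {
  "steps": [
    [[0,-2,0,0,0],[0,-2,0,0,0],[0,-2,0,0,0]]
  ]
}}

```text
t: 21.55
tool_pos: [671.4, 247.5, 19.1]
ee_rot: [3.141, 0.0, 2.876]
contact_force: [0.3, 2.9, 0.7]
finger_gap: 85.4
```

>>> {"api": "apply_moves", "payload": {
  "steps": [
    [[0,-2,0,0,0],[0,-2,0,0,0],[0,-2,0,0,0]]
  ]
}}

```text
t: 21.8
tool_pos: [669.7, 241.4, 19.1]
ee_rot: [3.141, -0.0, 2.876]
contact_force: [-0.1, 1.3, -0.5]
finger_gap: 85.8
```

>>> {"api": "apply_moves", "payload": {
  "steps": [
    [[0,-2,0,0,0],[0,-2,0,0,0],[0,-2,0,0,0]]
  ]
}}

```text
t: 22.05
tool_pos: [668.1, 235.4, 19.1]
ee_rot: [3.142, -0.0, 2.876]
contact_force: [0.8, 1.5, -1.2]
finger_gap: 85.2
```

```bash
python3 - <<'E'
from h import *
st(); avg(3)
b=eyes.get_image('side')[170:350,250:450]
cv2.imwrite('pics/s13.png',cv2.resize(b,None,fx=3,fy=3,interpolation=cv2.INTER_CUBIC))
E
```

```text
t 22.05 tcp [668.14 235.38  19.11] yaw 164.77 F [ 0.81  1.46 -1.24] gap 85.2 scale(l,d) [  0.42 202.27] F along scale y 1.62
mean F(lat,along,z), M [ 0.26  0.93 -0.91  0.2   0.02 -0.  ] sd [0.17 0.56 0.26 0.07 0.02 0.01]
```

View pics/s13.png

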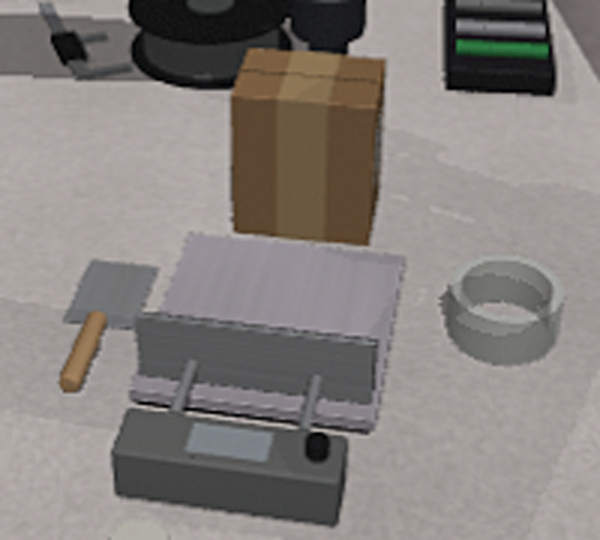

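It now slides upright at about 1.5–2 N: the base corners in the side view are at (235,230) and (370,243), 10 px closer to the platform.

```bash
python3 - <<'E'
from h import *
P=onz('side',np.array([(235,230),(370,243)])/3+[250,170],0)
for p in P: print(sc(p))
E
```

```text
[-61.99  36.48]
[66.12 37.08]
```

>>> {"api": "apply_moves", "payload": {
  "steps": [
    [[0,-2,0,0,0],[0,-2,0,0,0],[0,-2,0,0,0],[0,-2,0,0,0],[0,-2,0,0,0],[0,-2,0,0,0],[0,-2,0,0,0],[0,-2,0,0,0]]
  ]
}}

```text
t: 22.92
tool_pos: [664.0, 219.9, 19.2]
ee_rot: [3.142, 0.0, 2.876]
contact_force: [0.4, 2.2, -0.4]
finger_gap: 85.5
```

```bash
python3 - <<'E'
from h import *
st()
b=eyes.get_image('side')[170:350,250:450]
cv2.imwrite('pics/s14.png',cv2.resize(b,None,fx=3,fy=3,interpolation=cv2.INTER_CUBIC))
E
```

```text
t 22.92 tcp [663.99 219.93  19.18] yaw 164.77 F [ 0.42  2.18 -0.42] gap 85.5 scale(l,d) [  0.47 186.27] F along scale y 2.22
```

View pics/s14.png

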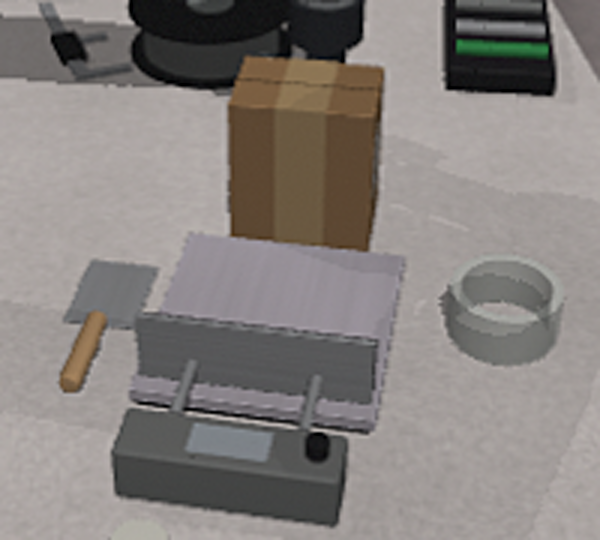

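>>> {"api": "apply_moves", "payload": {
  "steps": [
    [[0,-2,0,0,0],[0,-2,0,0,0],[0,-2,0,0,0],[0,-2,0,0,0],[0,-2,0,0,0],[0,-2,0,0,0],[0,-1,0,0,0],[0,-1,0,0,0]]
  ]
}}

```text
t: 23.63
tool_pos: [660.3, 206.5, 19.1]
ee_rot: [3.142, -0.0, 2.876]
contact_force: [0.8, 1.6, -0.1]
finger_gap: 85.5
```

>>> {"api": "apply_moves", "payload": {
  "steps": [
    [[0,-1,0,0,0],[0,-1,0,0,0],[0,-1,0,0,0]]
  ]
}}

```text
t: 23.88
tool_pos: [660.8, 204.4, 20.2]
ee_rot: [3.14, 0.003, 2.876]
contact_force: [3.5, 5.9, 2.6]
finger_gap: 85.8
```

>>> {"api": "apply_moves", "payload": {
  "steps": [
    [[0,-1,0,0,0],[0,-1,0,0,0]]
  ]
}}

```text
t: 24.05
tool_pos: [661.2, 203.4, 21.3]
ee_rot: [3.137, 0.005, 2.876]
contact_force: [4.4, 9.8, 3.5]
finger_gap: 85.5
```

>>> {"api": "apply_moves", "payload": {
  "steps": [
    [[0,-1,0,0,0],[0,-1,0,0,0]]
  ]
}}

```text
t: 24.22
tool_pos: [661.2, 202.8, 22.3]
ee_rot: [3.135, 0.005, 2.875]
contact_force: [3.5, 13.9, 6.4]
finger_gap: 85.6
```

>>> {"api": "apply_moves", "payload": {
  "steps": [
    [[0,2,0,0,0],[0,3,0,0,0],[0,5,0,0,0],[0,5,0,0,0],[0,0,0,0,0]]
  ]
}}

```text
t: 24.63
tool_pos: [662.1, 214.6, 18.5]
ee_rot: [-3.141, -0.001, 2.876]
contact_force: [-0.2, 0.7, -0.5]
finger_gap: 85.3
```

```bash
python3 - <<'E'
from h import *
st()
b=eyes.get_image('side')[170:350,250:450]; a=eyes.get_image('top')[140:300,190:450]
cv2.imwrite('pics/s15.png',cv2.resize(b,None,fx=3,fy=3,interpolation=cv2.INTER_CUBIC))
cv2.imwrite('pics/t15.png',cv2.resize(a,None,fx=3,fy=3,interpolation=cv2.INTER_CUBIC))
E
```

```text
t 24.63 tcp [662.1  214.64  18.53] yaw 164.79 F [-0.17  0.72 -0.47] gap 85.3 scale(l,d) [  0.03 180.67] F along scale y 0.65
```

View pics/s15.png

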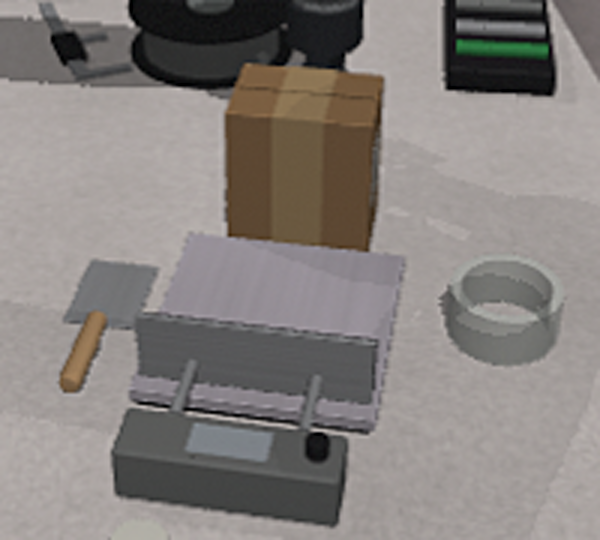

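View pics/t15.png

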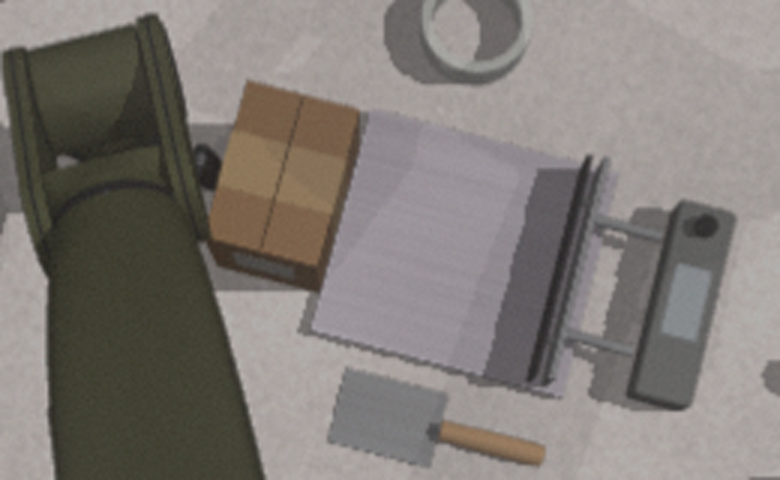

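Both views show the carton square and flush against the platform's near edge. Next I go up and tip it.

>>> {"api": "apply_moves", "payload": {
  "steps": [
    [[0,0,-20,0,0],[0,0,-20,0,0],[0,0,-20,0,0],[0,0,-12,0,0],[0,-2,0,0,0],[0,-2,0,0,0],[0,-2,0,0,0],[0,-2,0,0,0]]
  ]
}}

```text
t: 25.4
tool_pos: [659.0, 206.0, 89.0]
ee_rot: [-3.14, -0.003, 2.876]
contact_force: [0.8, -0.3, -0.6]
finger_gap: 85.3
```

>>> {"api": "apply_moves", "payload": {
  "steps": [
    [[0,-2,0,0,0],[0,-2,0,0,0],[0,-2,0,0,0]]
  ]
}}

```text
t: 25.65
tool_pos: [658.7, 201.1, 90.8]
ee_rot: [3.141, -0.0, 2.876]
contact_force: [0.5, 3.1, 0.6]
finger_gap: 85.3
```

>>> {"api": "apply_moves", "payload": {
  "steps": [
    [[0,-2,0,0,0],[0,-2,0,0,0],[0,-2,0,0,0]]
  ]
}}

```text
t: 25.9
tool_pos: [657.3, 195.0, 91.4]
ee_rot: [3.141, 0.001, 2.876]
contact_force: [0.8, 3.3, 2.0]
finger_gap: 85.0
```

>>> {"api": "apply_moves", "payload": {
  "steps": [
    [[0,-2,-0.5,0,0],[0,-2,-0.5,0,0],[0,-2,-0.5,0,0],[0,-2,-0.5,0,0]]
  ]
}}

```text
t: 26.23
tool_pos: [655.0, 187.1, 93.3]
ee_rot: [-3.142, 0.0, 2.876]
contact_force: [-0.3, 2.0, 1.5]
finger_gap: 85.5
```

```bash
python3 - <<'E'
from h import *
st()
b=eyes.get_image('side')[130:350,250:450]; a=eyes.get_image('top')[140:300,190:450]
cv2.imwrite('pics/s16.png',cv2.resize(b,None,fx=2.7,fy=2.7,interpolation=cv2.INTER_CUBIC))
E
```

```text
t 26.23 tcp [655.04 187.08  93.25] yaw 164.77 F [-0.27  1.96  1.48] gap 85.5 scale(l,d) [  0.44 152.22] F along scale y 1.83
```

View pics/s16.png

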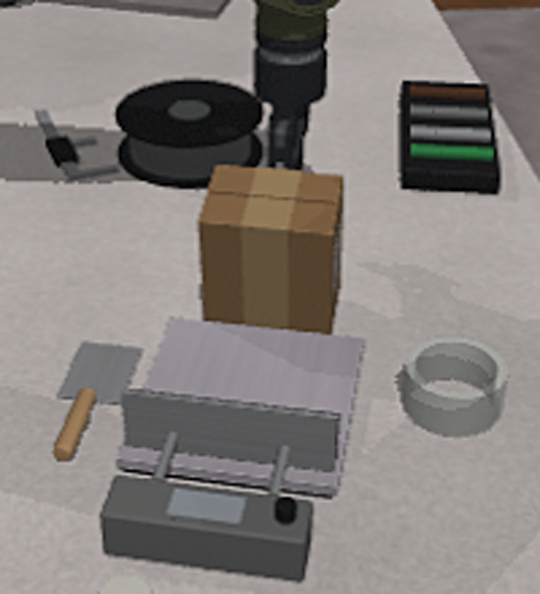

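>>> {"api": "apply_moves", "payload": {
  "steps": [
    [[0,-2.5,-1,0,0],[0,-2.5,-1,0,0],[0,-2.5,-1,0,0],[0,-2.5,-1,0,0],[0,-2.5,-1,0,0],[0,-2.5,-1,0,0]]
  ]
}}

```text
t: 26.83
tool_pos: [651.0, 172.5, 99.2]
ee_rot: [-3.141, -0.0, 2.876]
contact_force: [-0.3, 2.4, 1.7]
finger_gap: 85.2
```

>>> {"api": "apply_moves", "payload": {
  "steps": [
    [[0,-2.5,-1,0,0],[0,-2.5,-1,0,0],[0,-2.5,-1,0,0],[0,-2.5,-1,0,0],[0,-2.5,-1,0,0],[0,-2.5,-1,0,0]]
  ]
}}

```text
t: 27.33
tool_pos: [646.9, 157.9, 104.8]
ee_rot: [-3.141, -0.001, 2.876]
contact_force: [0.4, 0.5, -0.8]
finger_gap: 85.0
```

```bash
python3 - <<'E'
from h import *
st()
b=eyes.get_image('side')[130:350,250:450]; a=eyes.get_image('top')[140:300,190:450]
cv2.imwrite('pics/s17.png',cv2.resize(b,None,fx=2.7,fy=2.7,interpolation=cv2.INTER_CUBIC))
cv2.imwrite('pics/t17.png',cv2.resize(a,None,fx=3,fy=3,interpolation=cv2.INTER_CUBIC))
E
```

```text
t 27.33 tcp [646.85 157.94 104.78] yaw 164.76 F [ 0.42  0.49 -0.81] gap 85.0 scale(l,d) [  0.19 121.95] F along scale y 0.59
```

View pics/s17.png

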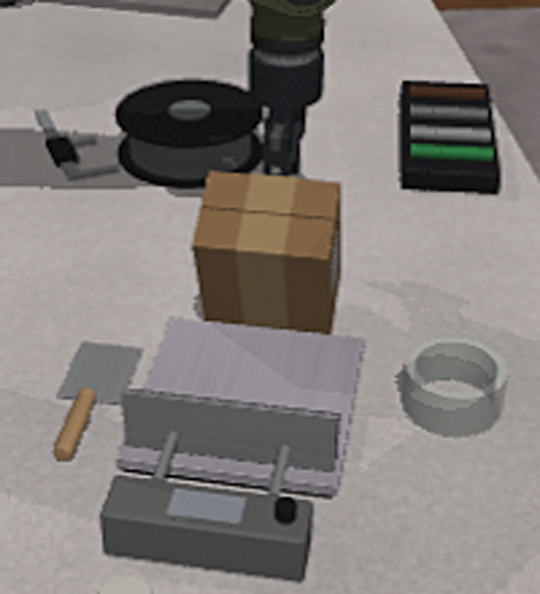

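View pics/t17.png

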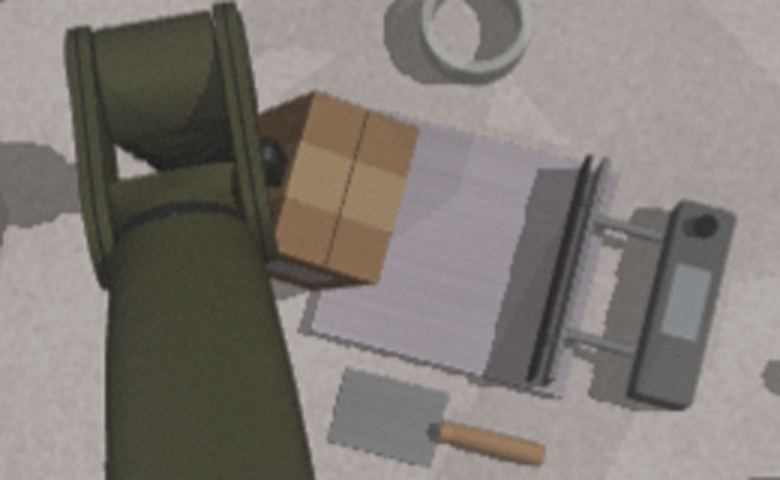

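>>> {"api": "apply_moves", "payload": {
  "steps": [
    [[0,-2.5,-0.7,0,0],[0,-2.5,-0.7,0,0],[0,-2.5,-0.7,0,0],[0,-2.5,-0.7,0,0],[0,-2.5,-0.7,0,0],[0,-2.5,-0.7,0,0]]
  ]
}}

```text
t: 27.93
tool_pos: [643.4, 144.0, 110.0]
ee_rot: [3.141, 0.0, 2.876]
contact_force: [-0.2, 3.6, 2.5]
finger_gap: 85.4
```

>>> {"api": "apply_moves", "payload": {
  "steps": [
    [[0,-2.5,0,0,0],[0,-2.5,0,0,0],[0,-2.5,0,0,0],[0,-2.5,0,0,0]]
  ]
}}

```text
t: 28.27
tool_pos: [642.1, 135.2, 112.7]
ee_rot: [3.139, 0.003, 2.876]
contact_force: [-2.5, 5.5, 12.0]
finger_gap: 85.2
```

```bash
python3 - <<'E'
from h import *
st()
b=eyes.get_image('side')[130:350,250:450]
cv2.imwrite('pics/s18.png',cv2.resize(b,None,fx=2.7,fy=2.7,interpolation=cv2.INTER_CUBIC))
E
```

```text
t 28.27 tcp [642.14 135.24 112.72] yaw 164.77 F [-2.52  5.5  12.01] gap 85.2 scale(l,d) [ 1.58 98.81] F along scale y 4.65
```

View pics/s18.png

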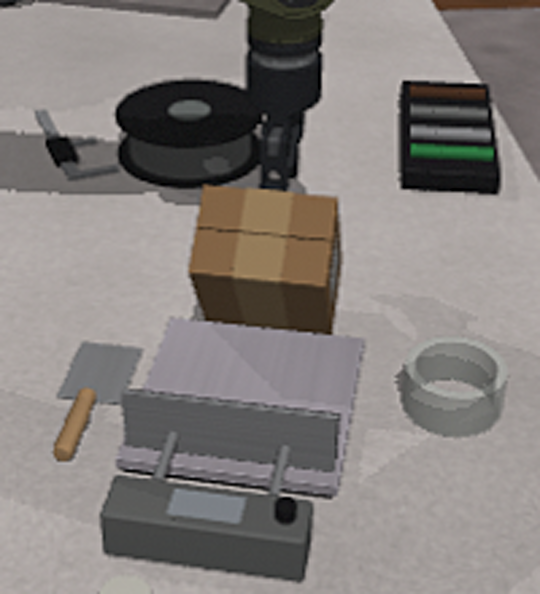

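The last rows pressed downward (Fz 12 N) because I had stopped raising the tool. I'll go up a little and carry on along the carton's arc.

>>> {"api": "apply_moves", "payload": {
  "steps": [
    [[0,0,-3,0,0],[0,0,-3,0,0]]
  ]
}}

```text
t: 28.48
tool_pos: [640.2, 133.8, 115.1]
ee_rot: [-3.141, -0.001, 2.876]
contact_force: [0.7, 0.3, -0.3]
finger_gap: 85.4
```

>>> {"api": "apply_moves", "payload": {
  "steps": [
    [[0,-2,-1,0,0],[0,-2,-1,0,0],[0,-2,-1,0,0]]
  ]
}}

```text
t: 28.73
tool_pos: [638.7, 128.0, 117.8]
ee_rot: [-3.141, -0.001, 2.876]
contact_force: [0.6, 0.3, 1.2]
finger_gap: 85.5
```

>>> {"api": "apply_moves", "payload": {
  "steps": [
    [[0,-2,-1,0,0],[0,-2,-1,0,0],[0,-2,-1,0,0]]
  ]
}}

```text
t: 28.98
tool_pos: [637.3, 122.3, 121.2]
ee_rot: [-3.141, -0.0, 2.876]
contact_force: [0.0, 0.1, 0.7]
finger_gap: 85.3
```

```bash
python3 - <<'E'
from h import *
st()
b=eyes.get_image('side')[130:350,250:450]
cv2.imwrite('pics/s19.png',cv2.resize(b,None,fx=2.7,fy=2.7,interpolation=cv2.INTER_CUBIC))
E
```

```text
t 28.98 tcp [637.29 122.32 121.17] yaw 164.76 F [0.04 0.09 0.65] gap 85.3 scale(l,d) [ 0.29 85.07] F along scale y 0.10
```

View pics/s19.png

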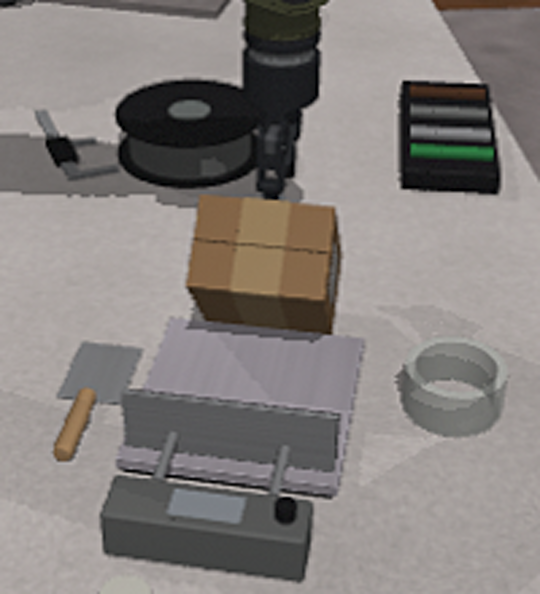

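>>> {"api": "apply_moves", "payload": {
  "steps": [
    [[0,-2,-1,0,0],[0,-2,-1,0,0],[0,-2,-1,0,0]]
  ]
}}

```text
t: 29.28
tool_pos: [635.8, 116.7, 124.4]
ee_rot: [-3.142, -0.0, 2.876]
contact_force: [0.1, -0.1, 0.1]
finger_gap: 85.2
```

>>> {"api": "apply_moves", "payload": {
  "steps": [
    [[0,0,0,0,0],[0,0,0,0,0],[0,0,0,0,0],[0,0,0,0,0]]
  ]
}}

```text
t: 29.62
tool_pos: [635.9, 116.9, 124.3]
ee_rot: [-3.142, -0.0, 2.876]
contact_force: [-0.2, -0.7, -0.6]
finger_gap: 85.2
```

```bash
python3 - <<'E'
from h import *
st()
b=eyes.get_image('side')[130:350,250:450]
cv2.imwrite('pics/s20.png',cv2.resize(b,None,fx=2.7,fy=2.7,interpolation=cv2.INTER_CUBIC))
E
```

```text
t 29.62 tcp [635.85 116.94 124.27] yaw 164.77 F [-0.21 -0.72 -0.56] gap 85.2 scale(l,d) [ 0.32 79.51] F along scale y -0.75
```

View pics/s20.png

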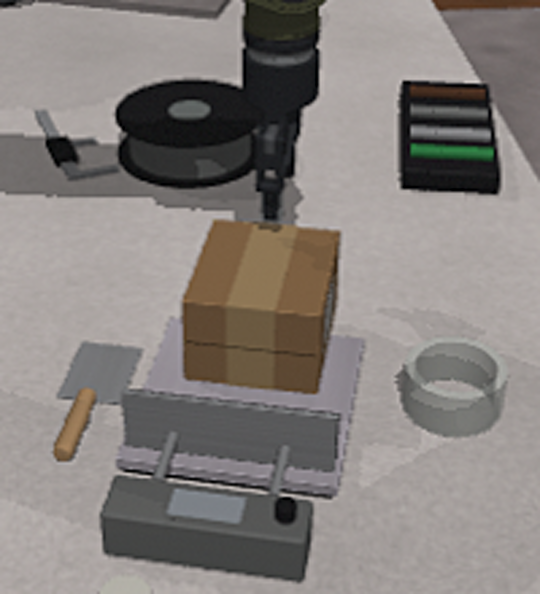

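It has fallen flat onto the platform. I'll back off, go lower and slide it towards the fence.

>>> {"api": "apply_moves", "payload": {
  "steps": [
    [[0,15,0,0,0],[0,20,0,0,0],[0,20,0,0,0],[0,0,22,0,0],[0,0,22,0,0],[0,0,22,0,0],[0,0,22,0,0],[0,0,0,0,0]]
  ]
}}

```text
t: 30.33
tool_pos: [646.6, 170.2, 30.5]
ee_rot: [-3.138, -0.009, 2.876]
contact_force: [-1.8, -1.4, -1.4]
finger_gap: 85.8
```

```bash
python3 - <<'E'
from h import *
st()
b=eyes.get_image('side')[130:350,250:450]; a=eyes.get_image('top')[140:300,190:450]
cv2.imwrite('pics/s21.png',cv2.resize(b,None,fx=2.7,fy=2.7,interpolation=cv2.INTER_CUBIC))
cv2.imwrite('pics/t21.png',cv2.resize(a,None,fx=3,fy=3,interpolation=cv2.INTER_CUBIC))
E
```

```text
t 30.33 tcp [646.59 170.21  30.54] yaw 164.80 F [-1.76 -1.41 -1.43] gap 85.8 scale(l,d) [ -3.29 133.73] F along scale y -1.83
```

View pics/s21.png

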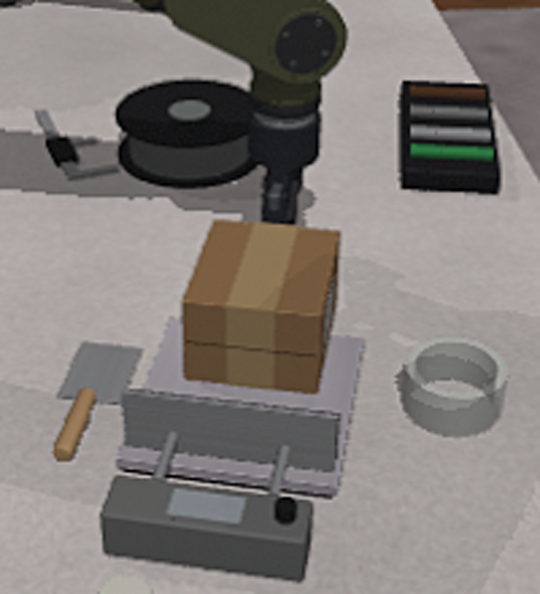

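View pics/t21.png

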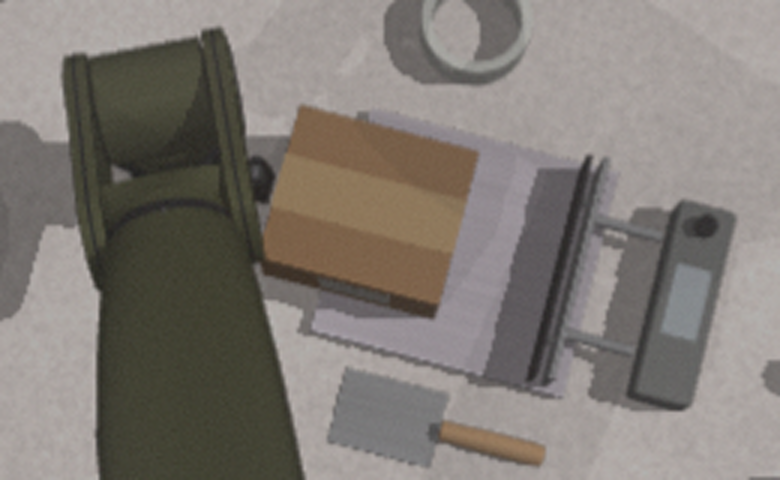

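```bash
python3 - <<'E'
from h import *
P=onz('top',np.array([(302,106),(478,152),(436,304),(262,258)])/3+[190,140],110)
for p in P: print(sc(p))
st()
# bumper front black edge z 78?
for z in(60,78):
  print([sc(p) for p in onz('top',np.array([(585,158),(530,378)])/3+[190,140],z)])
E
```

```text
[65.74 50.17]
[ 63.91 -96.35]
[-64.1 -93.1]
[-62.25  49.96]
t 30.43 tcp [649.69 170.47  35.43] yaw 164.79 F [0.14 0.06 1.51] gap 85.5 scale(l,d) [ -0.37 134.79] F along scale y 0.10
[array([  92.64, -184.61]), array([ -97.33, -182.73])]
[array([  88.24, -183.32]), array([ -99.41, -181.46])]
```

>>> {"api": "apply_moves", "payload": {
  "steps": [
    [[0,-2,0,0,0],[0,-2,0,0,0],[0,-2,0,0,0],[0,-2,0,0,0],[0,-2,0,0,0],[0,-2,0,0,0]]
  ]
}}

```text
t: 30.93
tool_pos: [647.8, 158.5, 37.4]
ee_rot: [3.14, 0.002, 2.876]
contact_force: [1.2, 3.9, 1.3]
finger_gap: 85.6
```

>>> {"api": "apply_moves", "payload": {
  "steps": [
    [[0,-2.5,0,0,0],[0,-2.5,0,0,0],[0,-2.5,0,0,0],[0,-2.5,0,0,0],[0,-2.5,0,0,0],[0,-2.5,0,0,0],[0,-2.5,0,0,0],[0,-2.5,0,0,0]]
  ]
}}

```text
t: 31.6
tool_pos: [641.8, 138.8, 36.3]
ee_rot: [-3.142, -0.0, 2.876]
contact_force: [1.1, 3.6, 0.3]
finger_gap: 85.8
```

>>> {"api": "apply_moves", "payload": {
  "steps": [
    [[0,-2.5,0,0,0],[0,-2.5,0,0,0],[0,-2.5,0,0,0],[0,-2.5,0,0,0],[0,-2.5,0,0,0],[0,-2.5,0,0,0],[0,-2.5,0,0,0],[0,-2.5,0,0,0]]
  ]
}}

```text
t: 32.27
tool_pos: [636.6, 119.5, 36.3]
ee_rot: [-3.142, -0.0, 2.876]
contact_force: [1.1, 2.4, 0.9]
finger_gap: 85.3
```

```bash
python3 - <<'E'
from h import *
st()
b=eyes.get_image('side')[130:350,250:450]; a=eyes.get_image('top')[140:300,190:450]
cv2.imwrite('pics/s22.png',cv2.resize(b,None,fx=2.7,fy=2.7,interpolation=cv2.INTER_CUBIC))
cv2.imwrite('pics/t22.png',cv2.resize(a,None,fx=3,fy=3,interpolation=cv2.INTER_CUBIC))
E
```

```text
t 32.27 tcp [636.59 119.51  36.3 ] yaw 164.77 F [1.09 2.37 0.95] gap 85.3 scale(l,d) [ 0.35 82.18] F along scale y 2.57
```

View pics/t22.png

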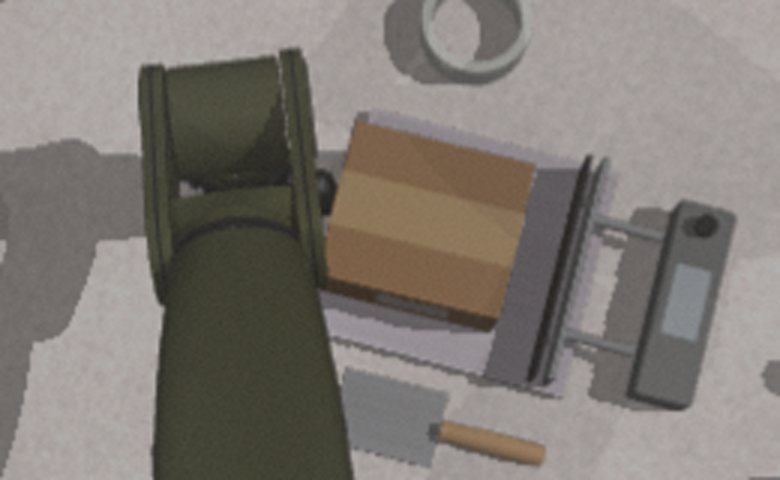

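View pics/s22.png

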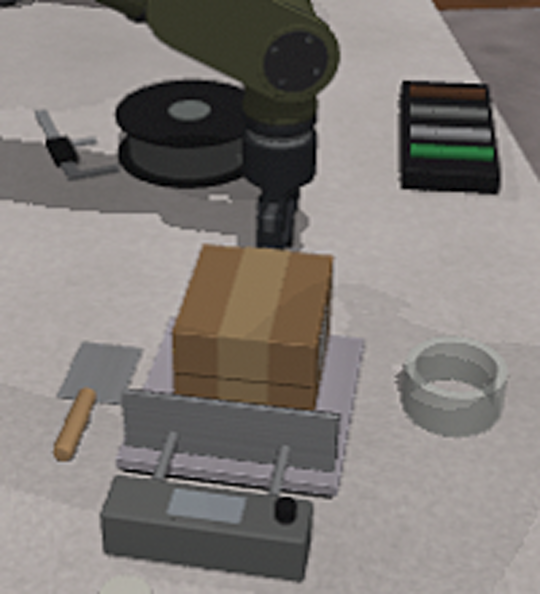

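>>> {"api": "apply_moves", "payload": {
  "steps": [
    [[0,-2.5,0,0,0],[0,-2.5,0,0,0],[0,-2.5,0,0,0],[0,-2.5,0,0,0],[0,-2.5,0,0,0],[0,-2.5,0,0,0],[0,-2.5,0,0,0],[0,-2.5,0,0,0]]
  ]
}}

```text
t: 33.03
tool_pos: [631.2, 100.2, 36.2]
ee_rot: [-3.141, -0.0, 2.876]
contact_force: [0.2, 1.8, -0.9]
finger_gap: 85.8
```

>>> {"api": "apply_moves", "payload": {
  "steps": [
    [[0,-1.5,0,0,0],[0,-1.5,0,0,0],[0,-1.5,0,0,0],[0,-1.5,0,0,0]]
  ]
}}

```text
t: 33.37
tool_pos: [629.7, 94.6, 36.2]
ee_rot: [-3.142, -0.0, 2.876]
contact_force: [1.2, 1.9, -0.6]
finger_gap: 85.5
```

```bash
python3 - <<'E'
from h import *
st(); avg(3)
a=eyes.get_image('top')[140:300,190:450]
cv2.imwrite('pics/t23.png',cv2.resize(a,None,fx=3,fy=3,interpolation=cv2.INTER_CUBIC))
E
```

```text
t 33.37 tcp [629.71  94.57  36.2 ] yaw 164.77 F [ 1.23  1.87 -0.64] gap 85.5 scale(l,d) [ 0.26 56.31] F along scale y 2.13
mean F(lat,along,z), M [-0.18  1.76 -0.16  0.21  0.03  0.01] sd [0.73 0.28 0.39 0.07 0.02 0.04]
```

View pics/t23.png

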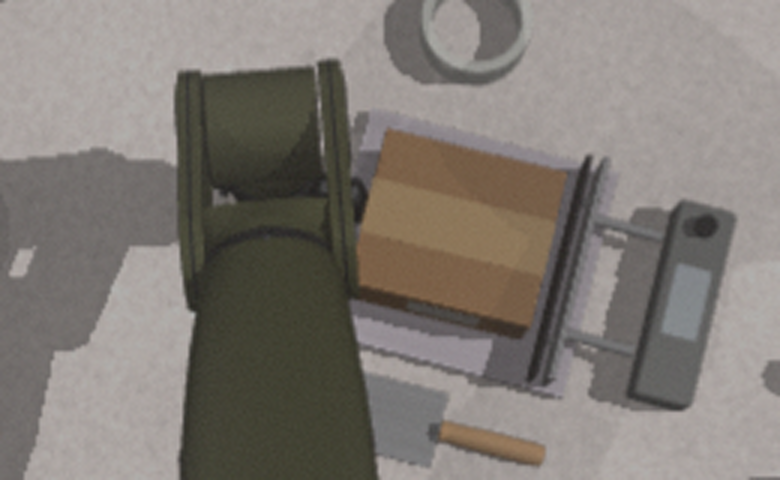

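>>> {"api": "apply_moves", "payload": {
  "steps": [
    [[0,-1.5,0,0,0],[0,-1.5,0,0,0],[0,-1.5,0,0,0],[0,-1.5,0,0,0],[0,-1,0,0,0],[0,-1,0,0,0]]
  ]
}}

```text
t: 34.07
tool_pos: [627.7, 86.9, 36.3]
ee_rot: [3.142, -0.0, 2.876]
contact_force: [1.4, 2.7, -0.2]
finger_gap: 85.6
```

>>> {"api": "apply_moves", "payload": {
  "steps": [
    [[0,-1,0,0,0],[0,-1,0,0,0]]
  ]
}}

```text
t: 34.23
tool_pos: [627.2, 85.0, 36.3]
ee_rot: [3.142, 0.0, 2.876]
contact_force: [0.9, 2.8, -0.9]
finger_gap: 85.3
```

>>> {"api": "apply_moves", "payload": {
  "steps": [
    [[0,-1,0,0,0],[0,-1,0,0,0]]
  ]
}}

```text
t: 34.4
tool_pos: [626.7, 83.0, 36.3]
ee_rot: [3.142, 0.0, 2.876]
contact_force: [1.2, 1.8, 0.6]
finger_gap: 85.5
```

>>> {"api": "apply_moves", "payload": {
  "steps": [
    [[0,-1,0,0,0],[0,-1,0,0,0]]
  ]
}}

```text
t: 34.57
tool_pos: [626.2, 81.1, 36.4]
ee_rot: [3.141, 0.0, 2.876]
contact_force: [0.4, 2.8, -1.1]
finger_gap: 85.3
```

>>> {"api": "apply_moves", "payload": {
  "steps": [
    [[0,-1,0,0,0],[0,-1,0,0,0]]
  ]
}}

```text
t: 34.73
tool_pos: [625.7, 79.2, 36.3]
ee_rot: [3.141, 0.0, 2.876]
contact_force: [0.4, 2.6, -1.2]
finger_gap: 85.3
```

>>> {"api": "apply_moves", "payload": {
  "steps": [
    [[0,-1,0,0,0],[0,-1,0,0,0]]
  ]
}}

```text
t: 34.9
tool_pos: [625.1, 77.3, 36.3]
ee_rot: [3.142, 0.0, 2.876]
contact_force: [1.8, 2.9, 0.0]
finger_gap: 85.3
```

>>> {"api": "apply_moves", "payload": {
  "steps": [
    [[0,-1,0,0,0],[0,-1,0,0,0]]
  ]
}}

```text
t: 35.07
tool_pos: [624.6, 75.3, 36.3]
ee_rot: [3.142, 0.0, 2.876]
contact_force: [0.7, 2.5, -0.4]
finger_gap: 85.3
```

```bash
python3 - <<'E'
from h import *
st()
a=eyes.get_image('top')[140:300,190:450]
cv2.imwrite('pics/t24.png',cv2.resize(a,None,fx=3,fy=3,interpolation=cv2.INTER_CUBIC))
E
```

```text
t 35.07 tcp [624.61  75.33  36.34] yaw 164.77 F [ 0.72  2.55 -0.41] gap 85.3 scale(l,d) [ 0.38 36.4 ] F along scale y 2.64
```

View pics/t24.png

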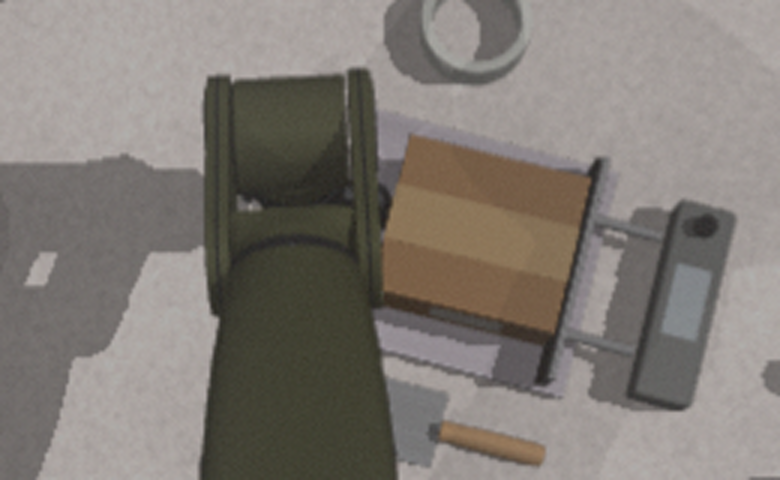

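>>> {"api": "apply_moves", "payload": {
  "steps": [
    [[0,-0.7,0,0,0],[0,-0.7,0,0,0]]
  ]
}}

```text
t: 35.28
tool_pos: [624.5, 74.2, 36.4]
ee_rot: [3.141, 0.001, 2.876]
contact_force: [3.0, 4.8, -1.3]
finger_gap: 85.3
```

>>> {"api": "apply_moves", "payload": {
  "steps": [
    [[0,-0.7,0,0,0],[0,-0.7,0,0,0]]
  ]
}}

```text
t: 35.45
tool_pos: [624.9, 73.5, 36.9]
ee_rot: [3.14, 0.002, 2.876]
contact_force: [4.2, 7.5, -0.6]
finger_gap: 85.5
```

>>> {"api": "apply_moves", "payload": {
  "steps": [
    [[0,-0.7,0,0,0],[0,-0.7,0,0,0]]
  ]
}}

```text
t: 35.62
tool_pos: [625.3, 72.7, 37.5]
ee_rot: [3.138, 0.004, 2.876]
contact_force: [6.4, 9.6, -0.8]
finger_gap: 85.1
```

>>> {"api": "apply_moves", "payload": {
  "steps": [
    [[0,-0.7,0,0,0],[0,-0.7,0,0,0]]
  ]
}}

```text
t: 35.78
tool_pos: [625.7, 72.1, 38.0]
ee_rot: [3.137, 0.006, 2.876]
contact_force: [8.3, 12.6, -0.0]
finger_gap: 85.0
```

>>> {"api": "apply_moves", "payload": {
  "steps": [
    [[-0.8,0.5,0,0,0],[-0.8,0,0,0,0]]
  ]
}}

```text
t: 35.95
tool_pos: [626.3, 72.0, 37.4]
ee_rot: [3.137, 0.003, 2.876]
contact_force: [3.5, 10.9, -1.4]
finger_gap: 85.2
```

```bash
python3 - <<'E'
from h import *
avg(2)
E
```

```text
mean F(lat,along,z), M [ 1.44 11.44 -1.14  1.26 -0.12 -0.04] sd [0.91 0.01 0.29 0.04 0.1  0.06]
```

Along-force is now about 11.5 N with only about 1 N sideways. I'll hold it there for over a second.

>>> {"api": "apply_moves", "payload": {
  "steps": [
    [[0,-0.2,0,0,0],[0,0,0,0,0],[0,0,0,0,0],[0,0,0,0,0],[0,0,0,0,0]]
  ]
}}

```text
t: 36.47
tool_pos: [626.2, 72.0, 37.3]
ee_rot: [3.137, 0.003, 2.876]
contact_force: [4.8, 10.7, -1.5]
finger_gap: 85.5
```

>>> {"api": "apply_moves", "payload": {
  "steps": [
    [[0,0,0,0,0],[0,0,0,0,0],[0,0,0,0,0],[0,0,0,0,0],[0,0,0,0,0]]
  ]
}}

```text
t: 36.88
tool_pos: [626.2, 72.0, 37.3]
ee_rot: [3.137, 0.003, 2.876]
contact_force: [4.5, 11.5, -0.0]
finger_gap: 85.1
```

>>> {"api": "apply_moves", "payload": {
  "steps": [
    [[0,0,0,0,0],[0,0,0,0,0],[0,0,0,0,0],[0,0,0,0,0],[0,0,0,0,0]]
  ]
}}

```text
t: 37.3
tool_pos: [626.2, 72.0, 37.3]
ee_rot: [3.137, 0.003, 2.876]
contact_force: [4.6, 11.0, -0.4]
finger_gap: 85.4
```

```bash
python3 - <<'E'
from h import *
avg(3); st()
a=eyes.get_image('top')[140:300,190:450]
cv2.imwrite('pics/t25.png',cv2.resize(a,None,fx=3,fy=3,interpolation=cv2.INTER_CUBIC))
E
```

```text
mean F(lat,along,z), M [ 1.68 11.88 -0.18  1.38 -0.18  0.02] sd [0.43 0.14 0.14 0.02 0.02 0.04]
t 37.45 tcp [626.26  72.02  37.37] yaw 164.77 F [ 4.54 11.23 -1.09] gap 85.3 scale(l,d) [ 2.84 33.65] F along scale y 12.02
```

View pics/t25.png

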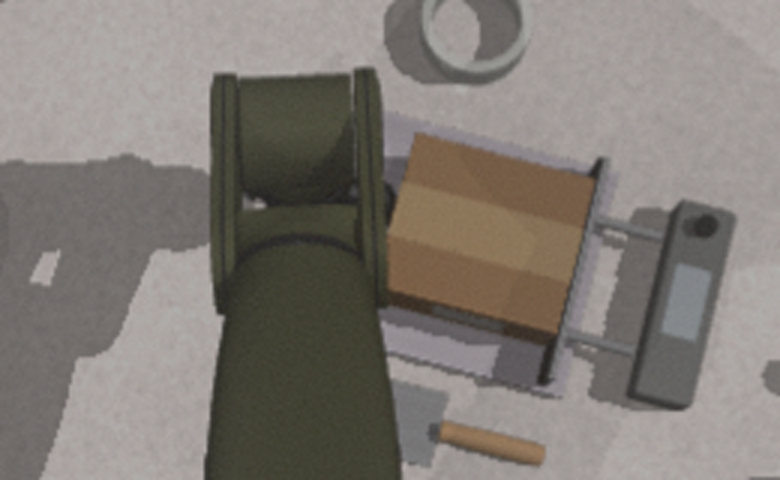

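>>> {"api": "apply_moves", "payload": {
  "steps": [
    [[-0.4,0.7,0,0,0],[-0.4,0.8,0,0,0],[0,1,0,0,0],[0,1,0,0,0],[0,2,0,0,0],[0,3,0,0,0],[0,5,0,0,0],[0,8,0,0,0]]
  ]
}}

```text
t: 38.17
tool_pos: [631.1, 90.1, 36.2]
ee_rot: [-3.141, -0.0, 2.875]
contact_force: [0.0, -0.5, 0.0]
finger_gap: 85.9
```

>>> {"api": "apply_moves", "payload": {
  "steps": [
    [[0,15,0,0,0],[0,20,0,0,0],[0,20,0,0,0],[0,20,0,0,0],[0,20,-15,0,0],[0,20,-25,0,0],[0,20,-25,0,0],[0,0,-25,0,0]]
  ]
}}

```text
t: 38.83
tool_pos: [666.9, 225.1, 127.2]
ee_rot: [3.14, -0.0, 2.879]
contact_force: [-0.4, 0.4, 0.1]
finger_gap: 85.5
```

```bash
python3 - <<'E'
from h import *
avg(3); st()
a=eyes.get_image('top')[140:300,190:450]; b=eyes.get_image('side')
cv2.imwrite('pics/t26.png',cv2.resize(a,None,fx=3,fy=3,interpolation=cv2.INTER_CUBIC))
cv2.imwrite('pics/s26.png',b)
E
```

```text
mean F(lat,along,z), M [ 0.66  0.91  2.12  0.04 -0.02  0.03] sd [1.11 0.9  1.82 0.04 0.07 0.01]
t 38.98 tcp [668.53 222.75 129.79] yaw 164.85 F [-1.1   0.38 -0.52] gap 84.9 scale(l,d) [  4.11 190.18] F along scale y 0.07
```

View pics/t26.png

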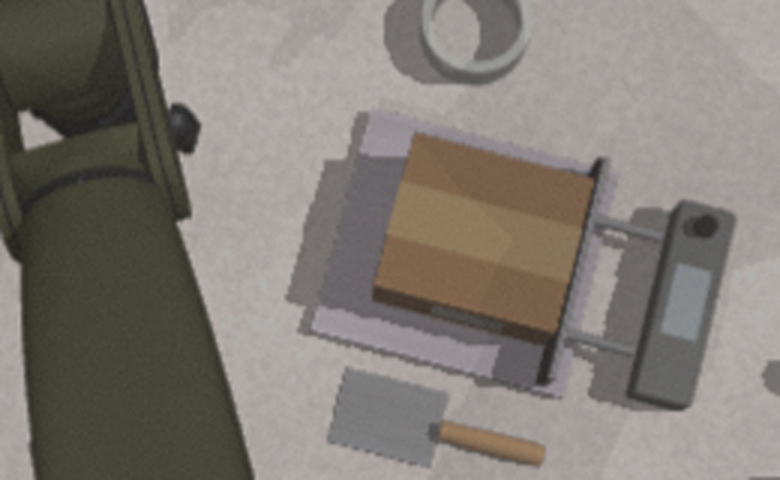

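View pics/s26.png

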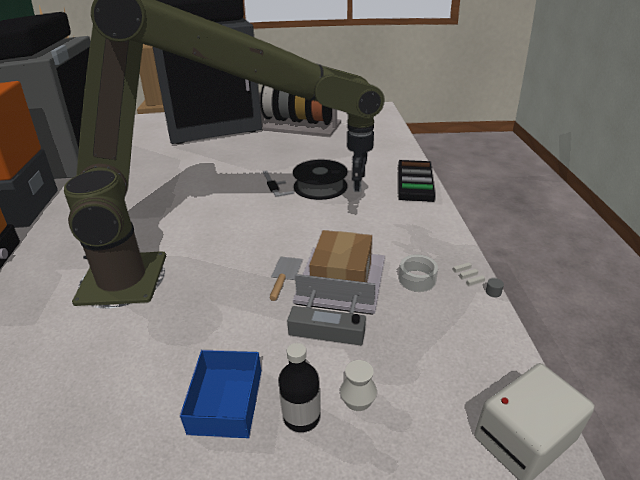

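The carton's front edge, (594,180) to (557,333) in the top zoom, hasn't moved since I let go. It lies against the bumper, and the other objects are where they were.

```bash
python3 - <<'E'
from h import *
P=onz('top',np.array([(415,133),(594,180),(557,333),(374,289)])/3+[190,140],110)
for p in P: print(sc(p))
st(); print(env.sign_off())
E
```

```text
[ 66.58 -43.49]
[  64.63 -192.14]
[ -63.06 -191.68]
[-64.52 -42.49]
t 39.08 tcp [666.11 221.14 125.48] yaw 164.79 F [-0.05 -0.1   0.04] gap 85.4 scale(l,d) [  2.19 187.99] F along scale y -0.11
the job is handed in; nothing more can be done
None
```

I handed the job in at about 39 s, with the carton lying on the platform against the pressed-in bumper and the robot clear of it.

**What I did**
- **Slide:** I slid the carton upright and square to the near edge.
- **Tip:** I pushed high on its face until it fell onto the platform.
- **Fence:** I slid it to the fence until the force rose steeply, at about 34 mm on the tool's travel.
- **Lean:** I held about 11.5–12 N along the push for about 1.5 s, then let go slowly.

**Last checks**
- **Position:** the front face is parallel to the fence within about 0.5 mm across its width, and the top view shows no movement after release.
- **Forces:** the tool force was about 0 N at hand-in.
- **Other objects:** they look unmoved in the side and top pictures.

**What did not go cleanly**
- **Early slide attempts:** the first few tipped the carton up to about 7° instead of sliding it, because wider parts of the gripper touched it high up. I let it rock back each time, then turned the tool to push near the base.
- **Force peaks:** while I was finding that out, the gripper rested on the carton's top edge at about 15 N. During the tip it pressed down at about 13 N. The first contact with the fence reached about 15 N, with up to 5 N of it sideways. No reading exceeded 16 N, but forces were read only at the end of each move.
- **After the fall:** the carton lay about 30 mm further back than I expected, but square enough to slide on.

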